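Set up the stepped snack stand

ROBOT

A 6-joint arm with a two-finger parallel gripper is mounted at the origin on a cart in front of the work surface, level with it; the furniture and walls round the work are solid. World frame = base frame: x ahead of the robot, y to its left, z up, the work surface at z = 0. Lengths are in m, angles in rad, forces in N, time in s.
With the tool pointing down it reaches from about 0.3 to 0.775 m from the base axis. Payload 14.6 kg.
Tool frame: the origin (TCP) lies midway between the tips of the shut fingers; the grasp point (between the pads) lies 19 mm behind it (bot.grasp_offset is the distance from the TCP to the grasp point, in m); z points along the fingers, y is the line along which they close (so a half turn about z gives the same grasp; the last joint's range is limited). The gripper opens to 94 mm and grips with 3 to 60 N. Pads are 16 mm wide; open, the fingers measure 119 mm over their backs; the gripper's body (75 mm by 177 mm) begins 78 mm behind the grasp point.
Start: joints at [1.139, 0.3, 1.521, -0, 1.321, -0.067], TCP at [0.196, 0.514, 0.17] pointing down, gripper open.
Joint ranges: [-3.03, 3.03], [-0.79, 2.21], [0.23, 2.52], [-1.04, 4.18], [0, 3.07], [-2.55, 2.55]. Speed limits (rad/s): [2.22, 2.22, 2.57, 3.14, 3.14, 3.14].

INTERFACE

Orientations are given as a unit quaternion [w, x, y, z].
In Python, from plant import bot gives the robot as it stands.
- The arm moves only by the tool apply_moves, never from a script. Its argument "moves" is a list of rows, each a list of 3 entries, a list of its own where there are three numbers: the shift along the tool's x, y, z in mm, then the turn, a rotation vector about the tool's x, y, z in rad, then the gripper command: -1 is shut, 1 is fully open, values between are in proportion. A call has 1 to 20 rows; each row is the pose to reach, as a shift and turn from the pose commanded when the call began, along the tool's axes at that moment; what a row does not reach only later rows make up. A row lasts 1/8 s, in which the tool goes at most 62.5 mm and 10.7 degrees, less where a joint would pass 70% of its speed; a pose out of reach is approached as far as the arm can. A call with a gripper value outside its range is refused whole. The fingers move at their own pace and stop on an object; "squeeze" is the grip in N (left out, the last holds). Time passes only in rows, so rows that repeat a pose let the fingers close. It gives the time, the measured TCP pose, the force, the opening and the grip force at its end, in the units of the state.
- bot.read_state(): the state, without advancing time (a new reading comes with each control period).
- bot.camera(name): name is "side" or "top" or "wrist"; returns a dict with "color" (420x560x3 uint8, blue, green, red), "fx", "fy", "cx", "cy" (pixels), "view" (4x4, takes a point from world to camera coordinates). Camera axes: x right, y down, z forward; pixel columns grow to the right and rows downward; lengths in m; the calibration is good to about 2 mm. A picture is of the moment at which its call begins. There is no depth.
- bot.hand_in(): hands the job in; it is judged then, once.
Trained networks look in the newest picture that a camera, given by its name, has taken for a name from the list of things; names that differ only in an ending like _2 or _b are one class to them, and where a whole thing is asked for, a point or a joint stands for the part that bears it (a point fixed in the world has none). Each returns a list of dicts, best first, with "p" (0 to 1); they miss things now and then, are a little off and sometimes report something else, mostly with a low value. They report only what shows in the picture. A call takes as long as a camera call.
- bot.masks_of(camera, name): "mask" (420x560 bool, what is visible of it) and "at" ([row, column] in pixels, amid what is visible of it).
The state is a dict: "time": time; "qpos": joint angles; "joint_velocities": joint speeds; "tau": joint torques, N m; "tool_pos": TCP position; "eef_rot": TCP orientation; "force": force on the tool from outside, world axes, zero at the start; "moment": the same for the moment, N m; "opening": finger opening in m; "grip_force": force on a finger pad.
Only numpy, scipy, OpenCV 4.12 (cv2) and the standard library are available. Lean on these libraries where they do the work, as an engineer would, in place of code of your own. Each camera call takes 0.05 s, during which the arm holds its last target. There are 200 camera calls.

TASK

Set up the snack stand: lay the serving spoon flat along the dark strip on the serving board's raised half, clear any tray from in front of the little drawer unit, pull its drawer all the way open, and build all the plywood trays (those in the drawer and any on the worktop) into one zigzag stack on the board's plinth. Lay the trays lengthwise along the plinth, the right way up, each flat on the rim of the one below, the bottom one shifted 2 cm along the plinth's length to one end (either will do), the next 2 cm past the plinth's middle to the other end, and so on by turns, so that every tray keeps an open end. Finish with the drawer fully shut, and leave the mug and the salt shaker alone.

Things in the scene. Friction and masses are not known exactly. Their poses are not given: they have to be found in the camera images.
- trayA_mid (a point): an open oblong tray of thin plain plywood, 120 x 48 x 22 mm (length x width x height), walls and floor 4 mm, 0.12 kg, identical to the others; this is its centre, 11 mm above its underside; x along its length, y across, z up. It starts in the drawer, its length pointing into the unit, up to three side by side 80 mm apart; it may be absent in some starts.
- trayB_mid (a point): an open oblong tray of thin plain plywood, 120 x 48 x 22 mm (length x width x height), walls and floor 4 mm, 0.12 kg, identical to the others; this is its centre, 11 mm above its underside; x along its length, y across, z up. It starts in the drawer, its length pointing into the unit, up to three side by side 80 mm apart; it may be absent in some starts.
- trayC_mid (a point): an open oblong tray of thin plain plywood, 120 x 48 x 22 mm (length x width x height), walls and floor 4 mm, 0.12 kg, identical to the others; this is its centre, 11 mm above its underside; x along its length, y across, z up. It starts in the drawer, its length pointing into the unit, up to three side by side 80 mm apart; it may be absent in some starts.
- trayD_mid (a point): an open oblong tray of thin plain plywood, 120 x 48 x 22 mm (length x width x height), walls and floor 4 mm, 0.12 kg, identical to the others; this is its centre, 11 mm above its underside; x along its length, y across, z up. It starts on the worktop in front of the drawer unit, so it bars the drawer; it may be absent in some starts.
- spoon_mid (a point): steel table spoon lying bowl up, 188 x 39 mm, 16 mm high at most, 0.045 kg; the middle of its length, 8 mm above its underside; x along the spoon, z up. It starts on the worktop in front of the drawer unit.
- spoon_seat (a point): the middle of the dark strip, 188 x 42 mm, let in flush in the top of the serving board's raised half (196 x 106 mm, reaching 50 mm from the strip's middle line towards -y and 56 mm towards +y); its top is 26 mm above the worktop; x along the strip, y across it, z up. The spoon may lie either way round.
- stack_seat (a point): the middle of the top face of the plinth, a wooden block 120 x 48 mm that is part of the same fixed board (200 x 235 x 12 mm); the face is 22 mm above the worktop and 10 mm above the board. x along the plinth's length, y across it (the strip's middle line lies 138 mm away towards -y), z up.
- unit_drawer0 (a joint): how far the drawer is pulled out, m: 0 shut, stop at 0.165 (full extension: trays then lie clear of the unit's top); it slides with about 1 N of friction and stays where it is left.
- unit_drawer0_handle (a point): the middle of the drawer's handle, a level steel bar 11 mm thick and 120 mm long on two end posts, its axis 35 mm in front of the drawer's front face and 62 mm above the worktop; it moves with the drawer. x points horizontally into the unit (the drawer opens towards -x), y along the bar, z up.
- unit: the fixed wooden drawer unit, 310 mm wide, 210 mm deep, 100 mm high; origin under its middle, x horizontally into it, away from its front. Its one drawer is 268 mm wide and 165 mm long inside, behind a 15 mm front panel and a 6 mm wall; its floor lies 22 mm, its side walls' rims 78 mm and its front panel's top 86 mm above the worktop
- mug: white mug with a handle, 82 x 118 x 94 mm, standing behind the board beside the salt shaker; origin under its middle; leave it alone.
- shaker: salt shaker, 44 mm diameter, 90 mm tall, standing behind the board; origin under its middle; leave it alone.

How it is judged:
By the outcome, as a careful person would: the job done as asked, in the order asked, and still so for the second after the job is handed in, with the robot touching nothing.
Of trayA, trayB, trayC, trayD only 3 to 4 are there at a start; the rules pass over those that are not, and their reading is None.
At some moment in a run one of spoon may be knocked a few centimetres aside while the robot is not near it.
Once in a run the grip may slacken for a moment while it holds something.
It also fails if it takes over 208 s, if anything falls off the work surface, if the arm or the gripper's body presses on something with over 40 N, if the wrist force passes 120 N, or if a joint passes its speed limit or range.

## Working session

There is one attempt and no reset: what is moved stays moved. The work goes in short steps, Python scripts to look and compute and a tool call to move; the robot and the scene stay as the last step left them, time stands still between calls to the robot, and variables do not carry over. Pictures are saved under pics/ and viewed, at most 14 in all, crops included, and the job is handed in when it is done.

Besides the shell and the picture viewer there is one more tool, called after "Request:" in YAML: its name, and indented under it one key for each argument. apply_moves: Moves the arm, as the interface text tells. Its arguments: {"type":"object","properties":{"moves":{"type":"array","items":{"type":"array"}},"squeeze":{"type":"number"}},"required":["moves"]}

```bash
ls; mkdir -p pics
cat > h.py <<'E'
import numpy as np,cv2
from plant import bot
from scipy.spatial.transform import Rotation as R
def cam(n,save=None):
    c=bot.camera(n)
    if save: cv2.imwrite('pics/'+save,c['color'])
    return c
def w2p(c,P):
    P=np.atleast_2d(P); q=P@c['view'][:3,:3].T+c['view'][:3,3]
    return np.c_[c['fx']*q[:,0]/q[:,2]+c['cx'],c['fy']*q[:,1]/q[:,2]+c['cy']]
def p2w(c,uv,z):
    uv=np.atleast_2d(uv).astype(float)
    d=np.c_[(uv[:,0]-c['cx'])/c['fx'],(uv[:,1]-c['cy'])/c['fy'],np.ones(len(uv))]
    Rm=c['view'][:3,:3]; o=-Rm.T@c['view'][:3,3]; d=d@Rm
    return o+d*((z-o[2])/d[:,2])[:,None]
def rect(c,mask,z):
    ys,xs=np.nonzero(mask); P=p2w(c,np.c_[xs,ys],z)[:,:2]
    (a,b),(w,h),t=cv2.minAreaRect(P.astype(np.float32)*1000)
    if w<h: w,h,t=h,w,t+90
    return np.round([a,b,w,h,(t+90)%180-90],1)
def st():
    s=bot.read_state(); print(round(s['time'],2),'tcp',np.round(s['tool_pos'],4),'rot',np.round(R.from_quat(np.roll(s['eef_rot'],-1)).as_matrix(),3).tolist(),'F',np.round(s['force'],1),'op',round(s['opening'],4),'g',s['grip_force'],'q',np.round(s['qpos'],2)); return s
E
python3 - <<'E'
from h import *
st()
for n in ['top','side']:
    c=cam(n,n+'0.png'); print(n,np.round(-c['view'][:3,:3].T@c['view'][:3,3],3))
    for k,z in [('trayA_mid',.022),('trayD_mid',.022),('spoon_mid',.008),('spoon_seat',.026),('stack_seat',.022),('unit',.1),('unit_drawer0_handle',.065),('mug',0.09),('shaker',0.09)]:
        for m in bot.masks_of(n,k)[:5]: print(k,round(m['p'],2),m['at'],m['mask'].sum(),rect(c,m['mask'],z))
E
```

```text
pics
0.0 tcp [0.1961 0.5135 0.1697] rot [[-0.934, 0.357, -0.0], [0.357, 0.934, -0.001], [0.0, -0.001, -1.0]] F [-0.8 -0.2  1.1] op 0.0943 g 0.0 q [ 1.14  0.3   1.52 -0.    1.32 -0.07]
top [ 0.452 -0.168  0.934]
trayD_mid 0.79 [174.6, 169.6] 1016 [611.4  73.  123.8  48.1  57.2]
spoon_mid 0.81 [209.2, 212.9] 625 [515.1 -54.2 187.1  36.8  46.1]
spoon_seat 0.64 [270.4, 310.9] 8737 [ 395.  -261.3  235.4  201.1   40.1]
stack_seat 0.62 [269.8, 311.4] 8621 [ 394.1 -262.   235.7  199.1   40.7]
unit 0.95 [133.3, 260.3] 13654 [ 707.2 -141.4  317.9  255.6   45.1]
unit_drawer0_handle 0.78 [160.7, 232.7] 1720 [643.4 -70.3 311.5  60.8  45.7]
unit_drawer0_handle 0.64 [272.0, 309.0] 8587 [ 397.1 -257.   222.9  188.8   40.3]
mug 0.81 [252.0, 392.7] 1628 [ 443.2 -424.7  120.7   82.5   89.1]
shaker 0.75 [217.6, 349.2] 318 [ 521.7 -338.8   43.9   39.6  -90. ]
side [0.194 0.491 0.742]
trayD_mid 0.87 [299.3, 194.3] 1757 [604.2  79.7 122.6  65.2  56.5]
trayD_mid 0.46 [198.2, 216.3] 12953 [ 754.4 -202.8  352.9  339.    45.3]
spoon_mid 0.91 [278.0, 250.2] 549 [515.2 -54.6 182.3  35.3  45.6]
spoon_seat 0.67 [236.1, 367.8] 7277 [ 388.5 -252.   239.9  215.3   40.1]
stack_seat 0.82 [233.0, 366.1] 7485 [ 389.4 -254.5  243.9  219.    40.5]
unit 0.58 [198.5, 215.7] 12885 [ 694.8 -127.4  312.7  301.5   44.7]
unit_drawer0_handle 0.91 [226.5, 216.8] 4220 [644.1 -81.5 310.7  91.6  45.3]
unit_drawer0_handle 0.52 [171.3, 377.2] 1592 [ 441.6 -427.3  197.7   93.3  -78. ]
unit_drawer0_handle 0.5 [197.7, 216.5] 12631 [ 720.6 -160.7  326.   313.2   45.3]
mug 0.68 [165.6, 377.9] 1740 [ 434.  -394.6  202.    93.1  -77.5]
shaker 0.71 [186.1, 332.5] 489 [ 502.8 -294.1  124.6   36.6  -71.4]
```

View pics/top0.png

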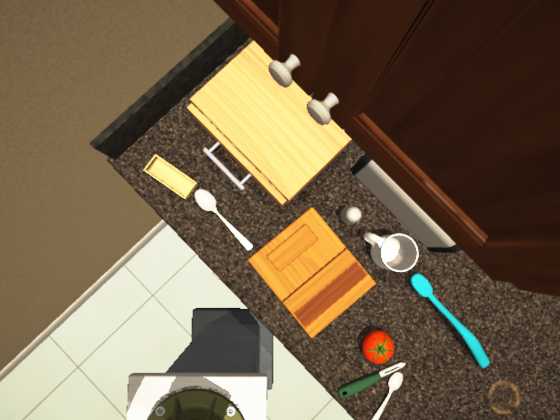

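View pics/side0.png

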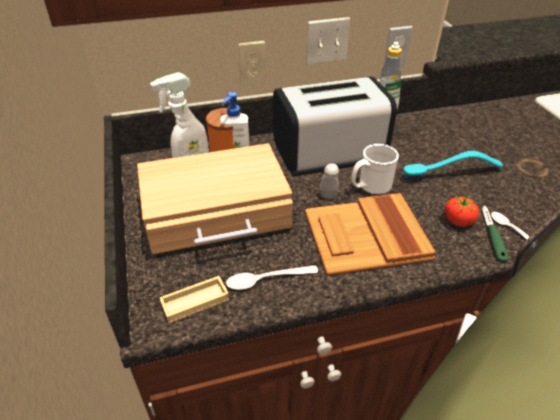

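Top view: the tray lies at about (170,175) px, the spoon at (222,215) with its bowl up-left, the plinth at (292,247), the dark strip at (327,297) and the drawer handle at (227,168). The side view agrees. There is one tray on the worktop.

```bash
cat >> h.py <<'E'
def go(x,y,z,psi,show=True):
    s=bot.read_state(); M=R.from_quat(np.roll(s['eef_rot'],-1)).as_matrix()
    d=M.T@(np.array([x,y,z])-s['tool_pos'])*1000
    a=np.deg2rad(psi); Y=np.array([np.cos(a),np.sin(a),0]); Z=np.array([0,0,-1.]); G=np.c_[np.cross(Y,Z),Y,Z]
    print('shift',np.round(d,1),'turn',np.round(R.from_matrix(M.T@G).as_rotvec(),3),'q6',round(np.rad2deg(np.arctan2(y,x))-psi))
def strip(c,n):
    m=max((k for k in bot.masks_of(n,'spoon_seat')+bot.masks_of(n,'stack_seat')),key=lambda k:k['p'])['mask']
    hsv=cv2.cvtColor(c['color'],cv2.COLOR_BGR2HSV); v=hsv[...,2].astype(float)
    d=(m&(v<0.62*np.median(v[m]))).astype(np.uint8); d=cv2.morphologyEx(d,cv2.MORPH_OPEN,np.ones((3,3)))
    k,l,s,_=cv2.connectedComponentsWithStats(d); i=1+np.argmax(s[1:,4])
    return rect(c,l==i,.026)
E
python3 - <<'E'
from h import *
for n in ['top','side']:
    c=cam(n); print(n,strip(c,n))
go(.49,-.06,.25,-44)
E
```

```text
Traceback (most recent call last):
  File "h.py", line 32, in strip
    k,l,s,_=cv2.connectedComponentsWithStats(d); i=1+np.argmax(s[1:,4])
                                                     ~~~~~~~~~^^^^^^^^^
ValueError: attempt to get argmax of an empty sequence
```

```bash
sed -i 's/d=(m&(v<0.62\*np.median(v\[m\]))).astype(np.uint8)/T=cv2.threshold(v[m].astype(np.uint8).reshape(-1,1),0,255,cv2.THRESH_OTSU)[0]; d=(m\&(v<T)).astype(np.uint8)/' h.py
python3 - <<'E'
from h import *
for n in ['top','side']:
    c=cam(n); print(n,strip(c,n))
go(.49,-.06,.25,-44)
E
```

```text
top [ 344.7 -304.9  187.3   41.3  -49.9]
side [ 344.2 -306.2  189.2   40.1  -50. ]
shift [-479.1 -431.2  -79.7] turn [0.    0.    1.974] q6 37
```

Request:
apply_moves:
  moves:
    - [[-480,-431,-80],[0,0,1.974],1]
    - [[-480,-431,-80],[0,0,1.974],1]
    - [[-480,-431,-80],[0,0,1.974],1]
    - [[-480,-431,-80],[0,0,1.974],1]
    - [[-480,-431,-80],[0,0,1.974],1]
    - [[-480,-431,-80],[0,0,1.974],1]
    - [[-480,-431,-80],[0,0,1.974],1]
    - [[-480,-431,-80],[0,0,1.974],1]
    - [[-480,-431,-80],[0,0,1.974],1]
    - [[-480,-431,-80],[0,0,1.974],1]
    - [[-480,-431,-80],[0,0,1.974],1]
    - [[-480,-431,-80],[0,0,1.974],1]
    - [[-480,-431,-80],[0,0,1.974],1]
    - [[-480,-431,-80],[0,0,1.974],1]
    - [[-480,-431,-80],[0,0,1.974],1]
    - [[-480,-431,-80],[0,0,1.974],1]

```text
time: 3.45
tool_pos: [0.4908, -0.0597, 0.2504]
eef_rot: [0.0, 0.92, 0.391, 0.0]
force: [0.1, -0.3, 0.4]
opening: 0.0942
grip_force: 0.0
```

Run:
```python
from h import *
st(); c=cam('wrist','w1.png'); print(np.round(-c['view'][:3,:3].T@c['view'][:3,3],3),np.round(c['view'][:3,:3],2).tolist())
for n in ['wrist','top']:
    c=cam(n)
    for k,z in [('spoon_mid',.008),('trayD_mid',.022)]:
        for m in bot.masks_of(n,k)[:2]: print(n,k,round(m['p'],2),m['at'],m['mask'].sum(),rect(c,m['mask'],z))
```

```text
3.45 tcp [ 0.4908 -0.0597  0.2504] rot [[0.694, 0.72, 0.0], [0.72, -0.694, -0.0], [0.0, 0.0, -1.0]] F [ 0.1 -0.3  0.4] op 0.0942 g 0.0 q [-0.2   0.12  1.55  0.    1.47  0.57]
[ 0.541 -0.008  0.465] [[0.72, -0.69, -0.0], [-0.67, -0.7, 0.25], [-0.17, -0.18, -0.97]]
wrist spoon_mid 0.81 [140.2, 281.9] 1480 [515.4 -51.9 185.5  39.6  47.1]
wrist trayD_mid 0.61 [48.6, 270.2] 3621 [610.9  76.  122.8  50.2  56. ]
top spoon_mid 0.71 [238.9, 240.2] 190 [475.6 -86.6  85.5  14.9  46. ]
top trayD_mid 0.53 [161.3, 162.0] 109 [645.1  95.2  47.3  17.9  64.3]
```

View pics/w1.png

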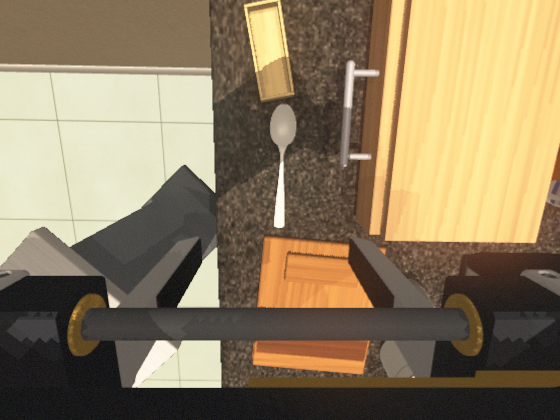

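Wrist view: the spoon's bowl is at (283,125) and its handle tip at (279,225). The handle bar is at col 348 and the tray at (270,50). The estimates agree, so I'll grasp 15 mm from the middle towards the bowl.

Run:
```python
from h import *
go(.5255,-.042,.004,-43.5); go(.5255,-.042,.06,-43.5)
```

```text
shift [ 37.1  12.3 246.2] turn [-0.     0.    -0.009] q6 39
shift [ 37.1  12.3 190.2] turn [-0.     0.    -0.009] q6 39
```

Request:
apply_moves:
  moves:
    - [[37,12,60],[0,0,-0.009],0.2]
    - [[37,12,120],[0,0,-0.009],0.2]
    - [[37,12,180],[0,0,-0.009],0.2]
    - [[37,12,215],[0,0,-0.009],0.2]
    - [[37,12,235],[0,0,-0.009],0.2]
    - [[37,12,246],[0,0,-0.009],0.2]
    - [[37,12,246],[0,0,-0.009],0.2]
    - [[37,12,246],[0,0,-0.009],-1]
    - [[37,12,246],[0,0,-0.009],-1]
    - [[37,12,246],[0,0,-0.009],-1]
    - [[37,12,246],[0,0,-0.009],-1]
    - [[37,12,246],[0,0,-0.009],-1]
    - [[37,12,246],[0,0,-0.009],-1]
    - [[37,12,230],[0,0,-0.009],-1]
    - [[37,12,190],[0,0,-0.009],-1]
    - [[37,12,150],[0,0,-0.009],-1]
    - [[37,12,150],[0,0,-0.009],-1]
  squeeze: 25

```text
time: 5.92
tool_pos: [0.5268, -0.042, 0.1041]
eef_rot: [0.002, 0.919, 0.395, 0.003]
force: [-0.1, 0.1, -0.2]
opening: 0.0006
grip_force: 0.0
```

Run:
```python
from h import *
st()
for n in ['wrist','side']:
    c=cam(n,n+'2.png')
    for m in bot.masks_of(n,'spoon_mid')[:2]: print(n,round(m['p'],2),m['at'],m['mask'].sum(),rect(c,m['mask'],.10))
a=cv2.imread('pics/wrist2.png');b=cv2.imread('pics/side2.png'); cv2.imwrite('pics/c2.png',cv2.resize(np.hstack([a,b]),(800,300)))
```

```text
5.92 tcp [ 0.5268 -0.042   0.1041] rot [[0.688, 0.726, 0.006], [0.726, -0.688, -0.001], [0.003, 0.005, -1.0]] F [-0.1  0.1 -0.2] op 0.0006 g 0.0 q [-0.15  0.31  1.66 -0.    1.16  0.61]
wrist 0.61 [166.3, 274.2] 2076 [550.3 -14.3  78.8  26.8  45.6]
wrist 0.39 [157.6, 471.5] 53495 [ 643.  -114.9  274.2  152.    59.6]
side 0.89 [276.7, 251.9] 605 [474.2  13.7 161.6  32.8  46.1]
side 0.33 [234.8, 367.6] 7509 [ 368.9 -174.6  216.5  198.4   39.9]
```

View pics/c2.png

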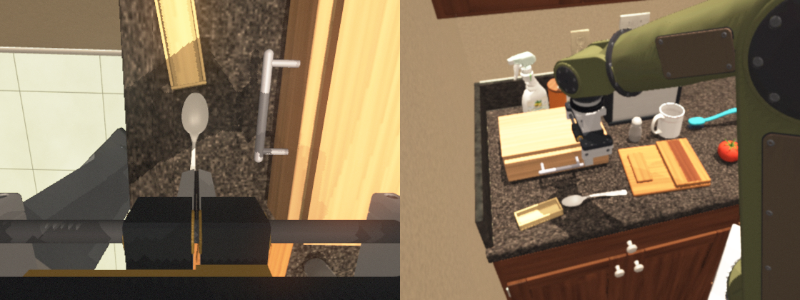

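The grasp missed. Left panel: the fingers are shut with no spoon between them. Right panel: the spoon still lies on the worktop at about (595,200). I'll measure again and go lower.

Run:
```python
from h import *
for n in ['wrist','side']:
    c=cam(n)
    for m in bot.masks_of(n,'spoon_mid')[:1]: print(n,rect(c,m['mask'],.008))
go(.5255,-.042,.0015,-43.5)
```

```text
wrist [539.3 -25.9 114.3  37.6  47.4]
side [512.6 -53.6 184.6  38.5  44.1]
shift [ 0.3  0.7 98.1] turn [-0.001  0.001  0.   ] q6 39
```

Request:
apply_moves:
  moves:
    - [[0,1,30],[0,0,0],0.1]
    - [[0,1,60],[0,0,0],0.1]
    - [[0,1,85],[0,0,0],0.1]
    - [[0,1,94],[0,0,0],0.1]
    - [[0,1,98],[0,0,0],0.1]
    - [[0,1,98],[0,0,0],0.1]
    - [[0,1,98],[0,0,0],0.1]

```text
time: 7.2
tool_pos: [0.5264, -0.0426, 0.003]
eef_rot: [0.0, 0.919, 0.395, 0.001]
force: [-0.3, 0.7, -0.5]
opening: 0.0514
grip_force: 0.0
```

Request:
apply_moves:
  moves:
    - [[0,0,0],[0,0,0],-1]
    - [[0,0,0],[0,0,0],-1]
    - [[0,0,0],[0,0,0],-1]
    - [[0,0,0],[0,0,0],-1]
    - [[0,0,0],[0,0,0],-1]
    - [[0,0,0],[0,0,0],-1]

```text
time: 7.95
tool_pos: [0.5259, -0.0425, 0.0022]
eef_rot: [-0.0, 0.919, 0.395, -0.0]
force: [-0.6, -0.2, 0.0]
opening: 0.0003
grip_force: 0.0
```

Run:
```python
from h import *
c=cam('wrist','w3.png'); s=cam('side')
for m in bot.masks_of('side','spoon_mid')[:1]: print(rect(s,m['mask'],.008))
a=c['color'][60:330,150:420]; b=s['color'][230:330,180:340]
cv2.imwrite('pics/c3.png',np.hstack([cv2.resize(a,(400,400),interpolation=3),cv2.resize(b,(400,400),interpolation=3)]))
```

```text
[512.5 -54.1 185.5  38.   44.1]
```

View pics/c3.png

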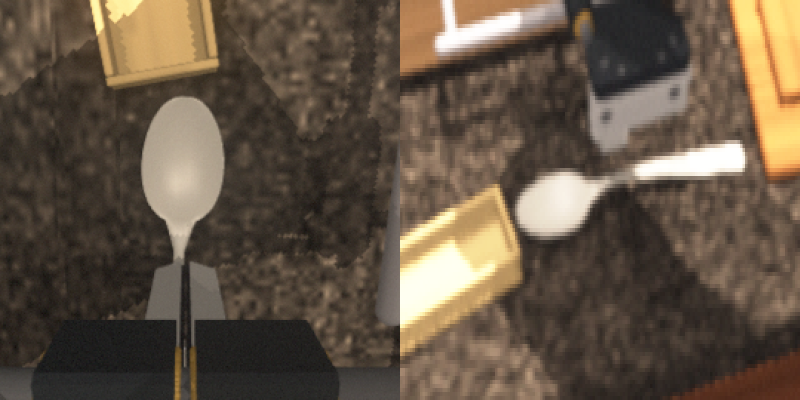

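Left panel: the stem runs right up to the closed fingertips at (182,262), so alignment is good. Right panel: the wide handle section starts just past the middle. I'll check where the TCP projects, and find the stem's height from two views.

Run:
```python
from h import *
s=cam('side'); w=cam('wrist'); t=bot.read_state()['tool_pos']
p=w2p(s,[t,t+[0,0,.019]]); print('side crop px',np.round(400+(p[:,0]-180)*2.5),np.round((p[:,1]-230)*4))
p=w2p(w,[t,t+[0,0,.019]]); print('wrist crop px',np.round((p[:,0]-150)*400/270),np.round((p[:,1]-60)*400/270))
u=np.array([.69,.72])
for d in (-90,-60,-30,0,30,60,90):
    P=np.r_[.513+u[0]*d/1e3,-.0535+u[1]*d/1e3,.005]; print(d,np.round(w2p(s,P)),end=' ')
m=bot.masks_of('side','spoon_mid')[0]['mask']
# width profile along spoon
ys,xs=np.nonzero(m); P=p2w(s,np.c_[xs,ys],.005)[:,:2]*1e3-[513,-53.5]
a=P@u; b=P@[-u[1],u[0]]
for lo in range(-100,100,10):
    k=(a>=lo)&(a<lo+10)
    if k.any(): print(lo,np.round([b[k].min(),b[k].max()],1))
```

```text
side crop px [609. 609.] [190. 165.]
wrist crop px [185. 185.] [258. 271.]
-90 [[314. 266.]] -60 [[300. 269.]] -30 [[286. 272.]] 0 [[272. 275.]] 30 [[258. 279.]] 60 [[243. 282.]] 90 [[229. 285.]] -100 [ 1.3 15.3]
-90 [-2.2 14.7]
-80 [-2.8 13.7]
-70 [-4.3 11.4]
-60 [-5.2  8.5]
-50 [-6.4  5.6]
-40 [-7.3  4.6]
-30 [-8.3  2.3]
-20 [-8.8 -0.6]
-10 [-10.3  -1.5]
0 [-10.7  -3.6]
10 [-10.4  -3.3]
20 [-10.7  -0.6]
30 [-17.9   9. ]
40 [-20.8  12.3]
50 [-23.7  14.9]
60 [-24.3  14.5]
70 [-22.6  12.9]
80 [-19.2   7.6]
90 [-11.3  -0.7]
```

The fingertips look relieved: there is a gap between the shut tips, so the roughly 5 mm stem slips through. I'll open, slide 50 mm along to the wider handle section and grip there.

Request:
apply_moves:
  moves:
    - [[0,0,0],[0,0,0],0]
    - [[0,0,0],[0,0,0],0]
    - [[0,0,0],[0,0,0],0]
    - [[-20,0,0],[0,0,0],0]
    - [[-40,0,0],[0,0,0],0]
    - [[-50,0,0],[0,0,0],0]
    - [[-50,0,0],[0,0,0],-1]
    - [[-50,0,0],[0,0,0],-1]
    - [[-50,0,0],[0,0,0],-1]
    - [[-50,0,0],[0,0,0],-1]
    - [[-50,0,0],[0,0,0],-1]
    - [[-50,0,0],[0,0,0],-1]
  squeeze: 30

```text
time: 9.75
tool_pos: [0.4916, -0.0787, 0.0022]
eef_rot: [0.0, 0.919, 0.395, -0.0]
force: [-0.2, 0.2, -0.2]
opening: 0.0005
grip_force: 0.0
```

Run:
```python
from h import *
c=cam('wrist'); s=cam('side'); t=cam('top')
for n,cc in(('side',s),('wrist',c)):
  for m in bot.masks_of(n,'spoon_mid')[:1]: print(n,rect(cc,m['mask'],.008))
a=c['color'][60:330,150:420]; b=s['color'][240:310,220:340]
cv2.imwrite('pics/c4.png',np.hstack([cv2.resize(a,(380,380),interpolation=2),cv2.resize(b,(420,380),interpolation=2)]))
```

```text
side [511.5 -51.4 183.9  38.2  41.7]
wrist [533.6 -31.1 131.6  39.3  45.1]
```

View pics/c4.png

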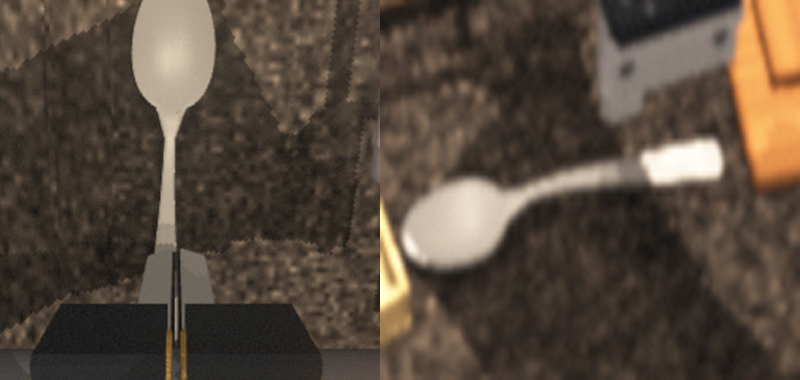

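Right panel: the finger's lower end is at (625,115) and the spoon handle, fully visible, is at (600,180). The tips look about 15–20 mm above the spoon although z reads 2 mm. I'll open and lower in small steps while watching the force.

Request:
apply_moves:
  moves:
    - [[0,0,0],[0,0,0],-0.4]
    - [[0,0,0],[0,0,0],-0.4]
    - [[0,0,2],[0,0,0],-0.4]
    - [[0,0,4],[0,0,0],-0.4]
    - [[0,0,6],[0,0,0],-0.4]
    - [[0,0,6],[0,0,0],-0.4]

```text
time: 10.75
tool_pos: [0.4914, -0.0787, -0.004]
eef_rot: [-0.0, 0.919, 0.395, -0.0]
force: [0.7, 0.2, 0.6]
opening: 0.0284
grip_force: 0.0
```

Run:
```python
from h import *
s=st(); t=s['tool_pos']; c=cam('side'); print(w2p(c,[t,t+[0,0,.02]]))
```

```text
10.75 tcp [ 0.4914 -0.0787 -0.004 ] rot [[0.688, 0.726, -0.0], [0.726, -0.688, 0.0], [-0.0, -0.0, -1.0]] F [0.7 0.2 0.6] op 0.0284 g 0.0 q [-0.23  0.41  1.82  0.    0.91  0.53]
[[287.23864714 273.94907057]
 [287.4055247  267.46160435]]
```

Request:
apply_moves:
  moves:
    - [[0,0,2],[0,0,0],-0.4]
    - [[0,0,4],[0,0,0],-0.4]
    - [[0,0,4],[0,0,0],-0.4]

```text
time: 11.18
tool_pos: [0.4914, -0.0787, -0.0079]
eef_rot: [-0.0, 0.919, 0.395, -0.0]
force: [0.2, -1.0, -0.5]
opening: 0.0283
grip_force: 0.0
```

Request:
apply_moves:
  moves:
    - [[0,0,2],[0,0,0],-0.4]
    - [[0,0,4],[0,0,0],-0.4]
    - [[0,0,4],[0,0,0],-0.4]

```text
time: 11.55
tool_pos: [0.4914, -0.0787, -0.0119]
eef_rot: [-0.0, 0.919, 0.395, -0.0]
force: [-0.1, -0.1, -0.9]
opening: 0.0284
grip_force: 0.0
```

Request:
apply_moves:
  moves:
    - [[0,0,1],[0,0,0],-1]
    - [[0,0,1],[0,0,0],-1]
    - [[0,0,1],[0,0,0],-1]
    - [[0,0,1],[0,0,0],-1]
    - [[0,0,1],[0,0,0],-1]

```text
time: 12.18
tool_pos: [0.4915, -0.0788, -0.0127]
eef_rot: [0.0, 0.919, 0.395, 0.0]
force: [1.0, 0.0, -0.0]
opening: 0.0006
grip_force: 0.0
```

Run:
```python
from h import *
c=cam('wrist'); s=cam('side')
for n,cc in(('side',s),('wrist',c)):
  for m in bot.masks_of(n,'spoon_mid')[:1]: print(n,rect(cc,m['mask'],.008))
a=c['color'][60:330,150:420]; b=s['color'][240:310,220:340]
cv2.imwrite('pics/c5.png',np.hstack([cv2.resize(a,(380,380),interpolation=2),cv2.resize(b,(420,380),interpolation=2)]))
```

```text
side [514.2 -54.9 184.2  38.   45.9]
wrist [535.2 -28.9 126.4  38.9  44.9]
```

View pics/c5.png

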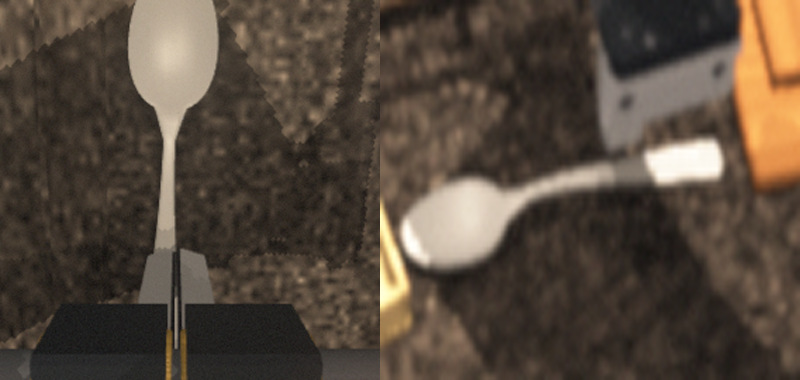

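Right panel: the fingertip is now at (618,148) and the handle at (605,180), still roughly 15 mm too high. The fingers evidently end well behind the stated TCP, so I'll open and keep probing downwards.

Request:
apply_moves:
  moves:
    - [[0,0,0],[0,0,0],-0.4]
    - [[0,0,0],[0,0,0],-0.4]
    - [[0,0,3],[0,0,0],-0.4]
    - [[0,0,5],[0,0,0],-0.4]
    - [[0,0,5],[0,0,0],-0.4]

```text
time: 13.0
tool_pos: [0.4914, -0.0788, -0.018]
eef_rot: [-0.0, 0.919, 0.395, -0.0]
force: [0.3, 0.7, 0.4]
opening: 0.0283
grip_force: 0.0
```

Request:
apply_moves:
  moves:
    - [[0,0,2],[0,0,0],-0.4]
    - [[0,0,3],[0,0,0],-0.4]
    - [[0,0,3],[0,0,0],-0.4]

```text
time: 13.38
tool_pos: [0.4915, -0.0787, -0.0208]
eef_rot: [-0.0, 0.919, 0.395, -0.0]
force: [0.7, -0.3, 0.0]
opening: 0.0285
grip_force: 0.0
```

Request:
apply_moves:
  moves:
    - [[0,0,2],[0,0,0],-0.4]
    - [[0,0,3],[0,0,0],-0.4]
    - [[0,0,3],[0,0,0],-0.4]

```text
time: 13.75
tool_pos: [0.4915, -0.0788, -0.0239]
eef_rot: [-0.0, 0.919, 0.395, -0.0]
force: [-0.1, -0.1, 0.5]
opening: 0.0282
grip_force: 0.0
```

Run:
```python
from h import *
print(bot.grasp_offset, [a for a in dir(bot) if a[0]!='_'])
```

```text
0.0188 ['MotionError', 'camera', 'grasp_offset', 'hand_in', 'masks_of', 'read_state']
```

Request:
apply_moves:
  moves:
    - [[0,0,1],[0,0,0],-0.4]
    - [[0,0,2],[0,0,0],-0.4]
    - [[0,0,2],[0,0,0],-0.4]

```text
time: 14.12
tool_pos: [0.4914, -0.0788, -0.0258]
eef_rot: [-0.0, 0.919, 0.395, -0.0]
force: [-0.5, -0.5, -0.5]
opening: 0.0283
grip_force: 0.0
```

Request:
apply_moves:
  moves:
    - [[0,0,0],[0,0,0],-1]
    - [[0,0,0],[0,0,0],-1]
    - [[0,0,0],[0,0,0],-1]
    - [[0,0,0],[0,0,0],-1]

```text
time: 14.62
tool_pos: [0.4922, -0.0789, -0.0238]
eef_rot: [0.0, 0.919, 0.395, 0.001]
force: [-5.0, -1.2, 26.0]
opening: 0.0004
grip_force: 13.0
```

Closing gave 26 N upwards. So the shut tips reach the spoon or worktop at a TCP z of about −25 mm, an offset of roughly 25 mm. I'll open, centre 5 mm sideways on the handle and look at the contact.

Request:
apply_moves:
  moves:
    - [[0,0,-4],[0,0,0],-0.4]
    - [[0,0,-6],[0,0,0],-0.4]
    - [[0,0,-6],[0,0,0],-0.4]
    - [[0,-4,-4],[0,0,0],-0.5]
    - [[0,-4,-2],[0,0,0],-0.5]
    - [[0,-4,0],[0,0,0],-0.5]
    - [[0,-4,0],[0,0,0],-0.5]

```text
time: 15.5
tool_pos: [0.4885, -0.076, -0.026]
eef_rot: [-0.0, 0.919, 0.395, -0.0]
force: [-0.1, 0.2, 0.4]
opening: 0.0236
grip_force: 0.0
```

Request:
apply_moves:
  moves:
    - [[0,0,1],[0,0,0],-0.5]
    - [[0,0,2],[0,0,0],-0.5]
    - [[0,0,2],[0,0,0],-0.5]

```text
time: 15.88
tool_pos: [0.489, -0.0762, -0.0275]
eef_rot: [0.0, 0.919, 0.395, 0.0]
force: [0.4, -0.7, 4.0]
opening: 0.0233
grip_force: 2.0
```

Run:
```python
from h import *
c=cam('wrist'); s=cam('side')
for n,cc in(('side',s),('wrist',c)):
  for m in bot.masks_of(n,'spoon_mid')[:1]: print(n,rect(cc,m['mask'],.008))
a=c['color'][60:330,150:420]; b=s['color'][240:310,220:340]
cv2.imwrite('pics/c6.png',np.hstack([cv2.resize(a,(380,380),interpolation=2),cv2.resize(b,(420,380),interpolation=2)]))
```

```text
side [511.  -50.5 182.5  35.1  39. ]
wrist [523.8 -47.4 168.9  37.2  48.4]
```

View pics/c6.png

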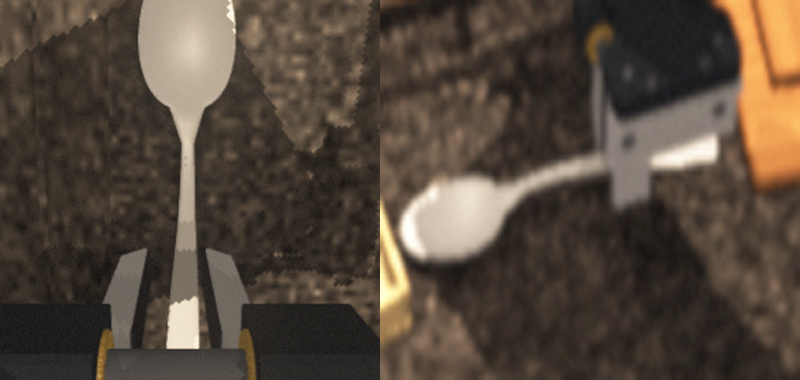

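Now the fingers straddle the handle: left panel, handle at (185,300) between fingers at (125,280) and (225,280). The tips touch the worktop at z = −27.5 mm. I'll raise 2 mm, close and lift.

Request:
apply_moves:
  moves:
    - [[0,0,-2],[0,0,0],-0.5]
    - [[0,0,-2],[0,0,0],-1]
    - [[0,0,-2],[0,0,0],-1]
    - [[0,0,-2],[0,0,0],-1]
    - [[0,0,-2],[0,0,0],-1]
    - [[0,0,-2],[0,0,0],-1]

```text
time: 16.82
tool_pos: [0.4885, -0.0755, -0.0238]
eef_rot: [-0.0, 0.919, 0.395, -0.0]
force: [-15.1, 4.7, 37.0]
opening: 0.0005
grip_force: 20.8
```

Request:
apply_moves:
  moves:
    - [[0,0,-4],[0,0,0],-1]
    - [[0,0,-12],[0,0,0],-1]
    - [[0,0,-30],[0,0,0],-1]
    - [[0,0,-50],[0,0,0],-1]
    - [[0,0,-50],[0,0,0],-1]

```text
time: 17.45
tool_pos: [0.4893, -0.0761, 0.0253]
eef_rot: [0.001, 0.919, 0.395, 0.001]
force: [0.6, -0.2, -1.2]
opening: 0.0008
grip_force: 0.0
```

Run:
```python
from h import *
st()
c=cam('wrist'); s=cam('side')
a=c['color'][60:330,150:420]; b=s['color'][210:310,190:350]
cv2.imwrite('pics/c7.png',np.hstack([cv2.resize(a,(380,380),interpolation=2),cv2.resize(b,(420,380),interpolation=2)]))
```

```text
17.45 tcp [ 0.4893 -0.0761  0.0253] rot [[0.688, 0.726, 0.002], [0.726, -0.688, -0.0], [0.001, 0.002, -1.0]] F [ 0.6 -0.2 -1.2] op 0.0008 g 0.0 q [-0.23  0.36  1.82 -0.    0.97  0.53]
```

View pics/c7.png

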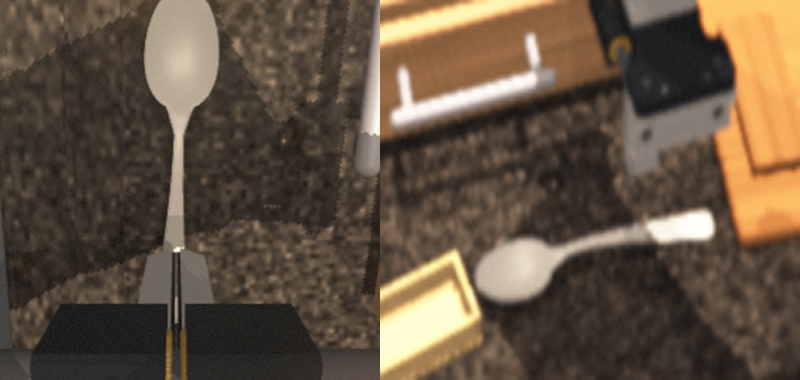

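Left panel: the fingers are shut and the spoon still lies on the worktop. The tips extend as they close, and they slid over the thin handle. I'll grasp the 38 mm bowl instead, since its rim stands higher.

Run:
```python
from h import *
u=np.array([.69,.72])
for n in('wrist','side'):
    c=cam(n); m=bot.masks_of(n,'spoon_mid')[0]['mask']; ys,xs=np.nonzero(m)
    for z in (.003,.012):
        P=p2w(c,np.c_[xs,ys],z)[:,:2]*1e3; a=(P-[513,-53.5])@u
        (x,y),(w,h),t=cv2.minAreaRect(P[a>40].astype(np.float32)); 
        i=np.argmax(a); b=(P-[513,-53.5])@[-u[1],u[0]]
        wd=[(np.ptp(b[(a>k)&(a<k+6)]).round(1)) for k in range(36,96,6)]
        print(n,z,'bowl',np.round([x,y,w,h],1),'tip',P[i].round(1),a.max().round(1),wd)
go(.5558,-.009,.03,-43.5)
```

```text
wrist 0.003 bowl [560.7  -4.3  56.6  39.2] tip [584.5  12.1] 96.6 [np.float64(23.4), np.float64(32.3), np.float64(35.9), np.float64(37.9), np.float64(39.1), np.float64(39.0), np.float64(37.3), np.float64(34.8), np.float64(31.0), np.float64(25.1)]
wrist 0.012 bowl [559.9  -5.   54.4  37.7] tip [582.8  10.8] 94.4 [np.float64(22.5), np.float64(31.8), np.float64(35.2), np.float64(37.1), np.float64(37.6), np.float64(37.5), np.float64(35.8), np.float64(32.1), np.float64(27.7), np.float64(20.6)]
side 0.003 bowl [563.3 -10.2  51.6  38.3] tip [580.5   9.1] 91.6 [np.float64(27.1), np.float64(32.6), np.float64(35.7), np.float64(38.2), np.float64(36.2), np.float64(37.5), np.float64(33.0), np.float64(28.0), np.float64(23.7), np.float64(8.1)]
side 0.012 bowl [558.4  -4.6  52.3  37.8] tip [575.8  14.9] 92.6 [np.float64(24.3), np.float64(29.8), np.float64(35.3), np.float64(37.7), np.float64(35.7), np.float64(37.1), np.float64(34.6), np.float64(27.7), np.float64(24.0), np.float64(13.0)]
shift [95.1  3.  -6.5] turn [-0.001  0.001  0.   ] q6 43
```

Request:
apply_moves:
  moves:
    - [[50,2,-20],[0,0,0],0.3]
    - [[95,3,-10],[0,0,0],0.3]
    - [[95,3,10],[0,0,0],0.3]
    - [[95,3,25],[0,0,0],0.3]
    - [[95,3,40],[0,0,0],0.3]
    - [[95,3,46],[0,0,0],0.3]
    - [[95,3,51],[0,0,0],0.3]
    - [[95,3,51],[0,0,0],0.3]

```text
time: 18.75
tool_pos: [0.5562, -0.0093, -0.0267]
eef_rot: [0.0, 0.919, 0.395, 0.0]
force: [1.0, -0.2, 0.9]
opening: 0.0609
grip_force: 0.0
```

Request:
apply_moves:
  moves:
    - [[0,0,0],[0,0,0],-1]
    - [[0,0,0],[0,0,0],-1]
    - [[0,0,0],[0,0,0],-1]
    - [[0,0,0],[0,0,0],-1]
    - [[0,0,0],[0,0,0],-1]
  squeeze: 20

```text
time: 19.38
tool_pos: [0.556, -0.0084, -0.0255]
eef_rot: [-0.001, 0.919, 0.395, 0.0]
force: [-9.6, 6.0, 18.7]
opening: 0.0267
grip_force: 19.1
```

Request:
apply_moves:
  moves:
    - [[0,0,-3],[0,0,0],-1]
    - [[0,0,-8],[0,0,0],-1]
    - [[0,0,-20],[0,0,0],-1]
    - [[0,0,-40],[0,0,0],-1]
    - [[0,0,-60],[0,0,0],-1]
    - [[0,0,-80],[0,0,0],-1]
    - [[0,0,-80],[0,0,0],-1]

```text
time: 20.25
tool_pos: [0.5569, -0.0092, 0.0544]
eef_rot: [0.001, 0.919, 0.395, 0.001]
force: [0.8, 0.4, -0.7]
opening: 0.0013
grip_force: 18.1
```

Run:
```python
from h import *
st()
c=cam('wrist'); s=cam('side'); 
b=s['color'][180:320,170:370]
cv2.imwrite('pics/c8.png',np.hstack([cv2.resize(c['color'],(380,380),interpolation=2),cv2.resize(b,(420,380),interpolation=2)]))
```

```text
20.25 tcp [ 0.5569 -0.0092  0.0544] rot [[0.688, 0.726, 0.002], [0.726, -0.688, -0.0], [0.002, 0.002, -1.0]] F [ 0.8  0.4 -0.7] op 0.0013 g 18.060164921334945 q [-0.08  0.43  1.62 -0.    1.08  0.68]
```

View pics/c8.png

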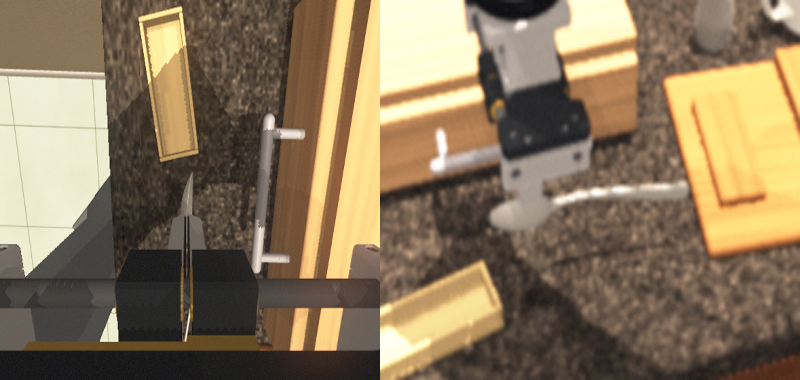

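Side panel: the spoon is lifted and held firmly by its bowl at (520,212), with the handle out to (690,190). It has rolled on edge: 1.3 mm pinch, and the wrist view shows the bowl edge-on at (187,195). I'll find which way the hollow faces from the curvature of its centreline.

Run:
```python
from h import *
s=bot.read_state(); M=R.from_quat(np.roll(s['eef_rot'],-1)).as_matrix(); o=s['tool_pos'][:2]*1e3
for n in('top','side','wrist'):
    c=cam(n)
    for m in bot.masks_of(n,'spoon_mid')[:2]:
        ys,xs=np.nonzero(m['mask']); P=p2w(c,np.c_[xs,ys],.085)[:,:2]*1e3-o
        a=P@M[:2,0]; b=P@M[:2,1]; print(n,round(m['p'],2),m['mask'].sum())
        print([(k,round(b[(a>=k)&(a<k+10)].min(),1),round(b[(a>=k)&(a<k+10)].max(),1)) for k in range(-180,60,10) if ((a>=k)&(a<k+10)).any()])
```

```text
side 0.61 512
[(-150, np.float64(-30.4), np.float64(-24.9)), (-140, np.float64(-34.8), np.float64(-22.2)), (-130, np.float64(-32.6), np.float64(-19.4)), (-120, np.float64(-31.7), np.float64(-18.6)), (-110, np.float64(-27.3), np.float64(-12.7)), (-100, np.float64(-26.2), np.float64(-10.5)), (-90, np.float64(-20.5), np.float64(-10.8)), (-80, np.float64(-17.2), np.float64(-9.4)), (-70, np.float64(-14.4), np.float64(-6.1)), (-60, np.float64(-12.0), np.float64(-5.9)), (-50, np.float64(-10.9), np.float64(-4.2)), (-40, np.float64(-10.9), np.float64(-4.6)), (-30, np.float64(-13.7), np.float64(-2.1)), (-20, np.float64(-18.3), np.float64(-0.5)), (-10, np.float64(-22.9), np.float64(-1.3)), (0, np.float64(-23.7), np.float64(4.1)), (10, np.float64(-21.6), np.float64(5.8)), (20, np.float64(-18.9), np.float64(4.9)), (30, np.float64(-13.2), np.float64(0.1))]
wrist 0.86 595
[(-100, np.float64(-1.5), np.float64(-0.0)), (-90, np.float64(-0.7), np.float64(1.4)), (-80, np.float64(1.4), np.float64(2.1)), (0, np.float64(-5.2), np.float64(3.8)), (10, np.float64(-5.8), np.float64(4.4)), (20, np.float64(-4.5), np.float64(4.9)), (30, np.float64(-0.7), np.float64(4.9))]
```

Run:
```python
from h import *
c=cam('wrist'); s=cam('top')
cv2.imwrite('pics/c9.png',np.hstack([cv2.resize(c['color'][160:400,215:335],(300,600),interpolation=2),cv2.resize(s['color'][130:270,160:280],(500,600),interpolation=2)]))
print(np.round(w2p(c,bot.read_state()['tool_pos'])),np.round(w2p(s,bot.read_state()['tool_pos'])))
```

```text
[[275. 234.]] [[202. 199.]]
```

View pics/c9.png

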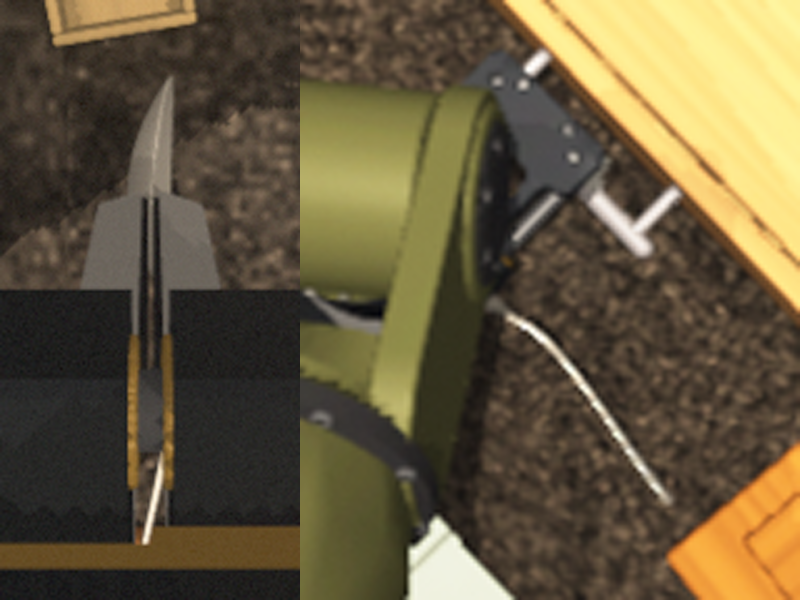

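Both views settle it: from above the handle arches towards +tool-y, and the bowl's belly bulges towards −tool-y, so the hollow faces +y. I'll carry the spoon over the strip with the bowl end away from the mug, tilt 30° so the hollow looks up, lower it and let go so it falls bowl-up.

```bash
cat >> h.py <<'E'
S=np.array([.3445,-.3055]); BY=np.array([np.cos(np.deg2rad(40)),np.sin(np.deg2rad(40))]); BX=np.array([BY[1],-BY[0]]); PL=S+.138*BY
E
python3 - <<'E'
from h import *
p=S-.059*BX+.022*BY; print(p,PL); go(p[0],p[1],.15,40)
E
```

```text
[ 0.32342851 -0.24616205] [ 0.45021413 -0.21679531]
shift [-332.1   -5.7  -96.9] turn [-1.000e-03 -0.000e+00 -1.457e+00] q6 -77
```

Request:
apply_moves:
  moves:
    - [[-10,0,-60],[0,0,-0.15],-1]
    - [[-332,-6,-97],[0,0,-1.457],-1]
    - [[-332,-6,-97],[0,0,-1.457],-1]
    - [[-332,-6,-97],[0,0,-1.457],-1]
    - [[-332,-6,-97],[0,0,-1.457],-1]
    - [[-332,-6,-97],[0,0,-1.457],-1]
    - [[-332,-6,-97],[0,0,-1.457],-1]
    - [[-332,-6,-97],[0,0,-1.457],-1]
    - [[-332,-6,-97],[0,0,-1.457],-1]
    - [[-332,-6,-97],[0,0,-1.457],-1]
    - [[-332,-6,-97],[0,0,-1.457],-1]
    - [[-332,-6,-97],[0,0,-1.457],-1]
    - [[-332,-6,-97],[0,0,-1.457],-1]

```text
time: 22.38
tool_pos: [0.3234, -0.2458, 0.1502]
eef_rot: [-0.0, 0.423, 0.906, 0.0]
force: [-0.1, 0.6, -0.4]
opening: 0.0007
grip_force: 0.0
```

Request:
apply_moves:
  moves:
    - [[0,0,0],[-0.17,0,0],-1]
    - [[0,0,10],[-0.34,0,0],-1]
    - [[0,0,30],[-0.52,0,0],-1]
    - [[0,0,60],[-0.52,0,0],-1]
    - [[0,0,90],[-0.52,0,0],-1]
    - [[0,0,90],[-0.52,0,0],-1]

```text
time: 23.12
tool_pos: [0.3229, -0.245, 0.0592]
eef_rot: [0.107, 0.409, 0.875, 0.234]
force: [0.1, 0.0, 0.5]
opening: 0.0005
grip_force: 0.0
```

Run:
```python
from h import *
st()
for n in('top','side'):
    c=cam(n)
    for m in bot.masks_of(n,'spoon_mid')[:2]: print(n,round(m['p'],2),m['at'],m['mask'].sum(),rect(c,m['mask'],.07))
```

```text
23.12 tcp [ 0.3229 -0.245   0.0592] rot [[-0.642, 0.666, 0.379], [0.766, 0.556, 0.322], [0.004, 0.498, -0.867]] F [0.1 0.  0.5] op 0.0005 g 0.0 q [-1.12  0.18  2.07  0.57  1.1  -2.13]
top 0.88 [193.5, 193.1] 514 [548.4 -29.5 179.4  32.3  54. ]
side 0.95 [277.9, 229.9] 690 [524.2  20.7 166.1  35.6  38.3]
```

The grip slackened and the spoon dropped back near the tray. Now I know the true tip offset, so I'll untilt, go back and grip the stem properly. First I'll locate it.

Run:
```python
from h import *
for n in('top','side'):
    c=cam(n)
    m=bot.masks_of(n,'spoon_mid')[0]['mask']; print(n,rect(c,m,.008))
    r=rect(c,m,.008); t=np.deg2rad(r[4]); u=np.array([np.cos(t),np.sin(t)]); ys,xs=np.nonzero(m); P=p2w(c,np.c_[xs,ys],.008)[:,:2]*1e3-r[:2]; a=P@u;b=P@[-u[1],u[0]]
    print([(k,b[(a>=k)&(a<k+12)].min().round(1),b[(a>=k)&(a<k+12)].max().round(1)) for k in range(-96,96,12) if ((a>=k)&(a<k+12)).any()])
    m=bot.masks_of(n,'trayD_mid')[0]['mask']; print('tray',rect(c,m,.022))
    cv2.imwrite('pics/'+n+'10.png',c['color'])
a=cv2.imread('pics/top10.png')[140:260,120:280]; b=cv2.imread('pics/side10.png')[240:330,150:310]
cv2.imwrite('pics/c10.png',np.hstack([cv2.resize(a,(400,400)),cv2.resize(b,(400,400))]))
go(.5,-.04,.15,-40)
```

```text
top [550.8 -15.  193.8  38.9  48.6]
[(-96, np.float64(-19.2), np.float64(0.8)), (-84, np.float64(-19.4), np.float64(0.6)), (-72, np.float64(-18.2), np.float64(0.0)), (-60, np.float64(-15.5), np.float64(-0.4)), (-48, np.float64(-11.2), np.float64(-1.0)), (-36, np.float64(-8.6), np.float64(-1.8)), (-24, np.float64(-8.9), np.float64(0.8)), (-12, np.float64(-7.8), np.float64(0.6)), (0, np.float64(-6.5), np.float64(0.2)), (12, np.float64(-5.4), np.float64(-0.4)), (24, np.float64(-6.3), np.float64(5.4)), (36, np.float64(-15.2), np.float64(16.5)), (48, np.float64(-19.2), np.float64(19.4)), (60, np.float64(-19.5), np.float64(19.3)), (72, np.float64(-18.2), np.float64(18.7)), (84, np.float64(-13.7), np.float64(14.9))]
tray [611.4  72.3 124.2  48.7  57.3]
side [555.  -23.5 178.1  34.9  38.7]
[(-96, np.float64(-14.4), np.float64(-3.4)), (-84, np.float64(-17.4), np.float64(-2.3)), (-72, np.float64(-14.3), np.float64(-1.0)), (-60, np.float64(-11.5), np.float64(1.7)), (-48, np.float64(-9.8), np.float64(2.8)), (-36, np.float64(-6.1), np.float64(3.8)), (-24, np.float64(-2.4), np.float64(5.1)), (-12, np.float64(-0.0), np.float64(6.1)), (0, np.float64(1.3), np.float64(4.2)), (12, np.float64(3.3), np.float64(4.9)), (24, np.float64(-3.7), np.float64(9.5)), (36, np.float64(-13.5), np.float64(15.9)), (48, np.float64(-17.5), np.float64(17.5)), (60, np.float64(-16.7), np.float64(15.6)), (72, np.float64(-12.7), np.float64(13.4)), (84, np.float64(-9.0), np.float64(9.0))]
tray [605.4  79.6 120.8  67.1  56.3]
shift [ 44.3 276.8  55.3] turn [ 0.432 -0.362  1.363] q6 35
```

View pics/c10.png

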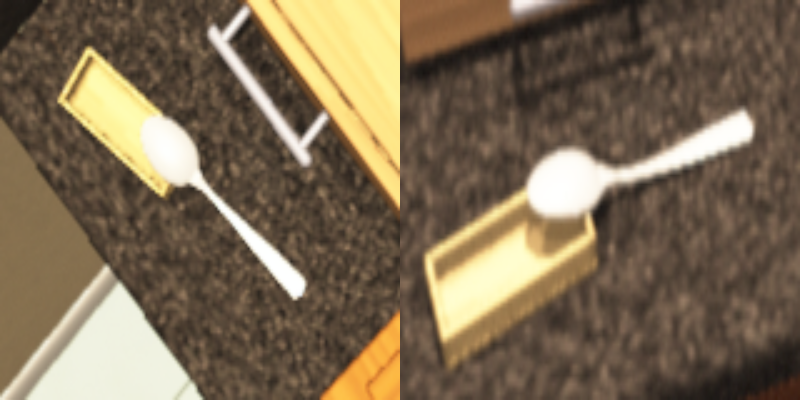

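Top panel: the spoon's bowl lies at (168,150) on the tray's end rim, and the handle runs to (295,285) on the worktop. That raises the stem. I'll triangulate its heights to see whether it is bowl-up.

Run:
```python
from h import *
t=np.deg2rad(46.5); u=np.array([np.cos(t),np.sin(t)]); v=np.array([-u[1],u[0]]); o=np.array([550.,-18.])
d={}
for n in('top','side'):
    c=cam(n); d[n]=(c,np.nonzero(bot.masks_of(n,'spoon_mid')[0]['mask']))
def prof(n,z,k):
    c,(ys,xs)=d[n]; P=p2w(c,np.c_[xs,ys],z)[:,:2]*1e3-o; a=P@u; b=P@v; m=abs(a-k)<6
    return ((b[m].min()+b[m].max())/2, np.ptp(b[m])) if m.any() else (np.nan,0)
for k in range(-90,100,10):
    e=[(abs(prof('top',z,k)[0]-prof('side',z,k)[0]),z) for z in np.arange(-.005,.05,.001)]
    z=min(e)[1]; print(k,'z',round(z*1e3),'b',np.round(prof('top',z,k),1))
```

```text
Traceback (most recent call last):
IndexError: list index out of range
```

```bash
cat > tri.py <<'E'
from h import *
def tri(o,deg,lo=-90,hi=100,step=12,names=('top','side')):
    t=np.deg2rad(deg); u=np.array([np.cos(t),np.sin(t)]); v=np.array([-u[1],u[0]])
    d={}
    for n in names:
        for _ in range(4):
            c=cam(n); m=bot.masks_of(n,'spoon_mid')
            if m and m[0]['p']>.5: d[n]=(c,np.nonzero(m[0]['mask'])); print(n,rect(c,m[0]['mask'],.015)); break
    def prof(n,z,k):
        c,(ys,xs)=d[n]; P=p2w(c,np.c_[xs,ys],z)[:,:2]*1e3-o; a=P@u; b=P@v; m=abs(a-k)<6
        return ((b[m].min()+b[m].max())/2, np.ptp(b[m])) if m.any() else (np.nan,0)
    for k in range(lo,hi,step):
        e=[(abs(prof(names[0],z,k)[0]-prof(names[1],z,k)[0]),z) for z in np.arange(-.01,.2,.001)]
        e=[q for q in e if q[0]==q[0]]
        if e: z=min(e)[1]; print(k,'z',round(z*1e3),'b,w',np.round(prof(names[0],z,k),1),'xy',np.round(o+k*u+prof(names[0],z,k)[0]*v))
E
python3 -c "
from tri import *
tri(np.array([550.,-18.]),46.5)"
```

```text
top [549.5 -14.5 190.3  40.1  47.9]
side [550.7 -18.8 178.   32.3  39.7]
-90 z 1 b,w [-11.6  15.1] xy [496. -91.]
-78 z 2 b,w [-10.   15.1] xy [504. -81.]
-66 z 4 b,w [-9.3 13.5] xy [511. -72.]
-54 z 4 b,w [-7.7 13.4] xy [518. -62.]
-42 z 5 b,w [-7.  11.7] xy [526. -53.]
-30 z 5 b,w [-6.2  6.7] xy [534. -44.]
-18 z 7 b,w [-3.9  8.3] xy [540. -34.]
-6 z 9 b,w [-3.2  6.7] xy [548. -25.]
6 z 11 b,w [-2.5  1.7] xy [556. -15.]
18 z 19 b,w [-0.5  0. ] xy [563.  -5.]
30 z 21 b,w [ 1.8 11.5] xy [569.   5.]
42 z 26 b,w [ 4.  32.8] xy [576.  15.]
54 z 27 b,w [ 3.8 39.3] xy [584.  24.]
66 z 30 b,w [ 3.7 39.2] xy [593.  32.]
78 z 32 b,w [ 5.1 35.9] xy [600.  42.]
90 z 33 b,w [ 5.  22.8] xy [608.  51.]
```

The stem sags below the line from bowl to handle end, so the spoon now lies bowl-down. I'll pick it up by the stem (z about 13 mm) with a vertical tool, using the true tip offset.

```bash
python3 -c "
from h import *
go(.557,-.014,.08,-38)"
```

```text
shift [ 27.5 294.5 145.9] turn [ 0.436 -0.353  1.328] q6 37
```

Request:
apply_moves:
  moves:
    - [[0,25,-43],[0,0,0],-0.4]
    - [[10,110,20],[0.15,-0.12,0.45],-0.4]
    - [[28,294,146],[0.436,-0.353,1.328],-0.4]
    - [[28,294,146],[0.436,-0.353,1.328],-0.4]
    - [[28,294,146],[0.436,-0.353,1.328],-0.4]
    - [[28,294,146],[0.436,-0.353,1.328],-0.4]
    - [[28,294,146],[0.436,-0.353,1.328],-0.4]
    - [[28,294,146],[0.436,-0.353,1.328],-0.4]
    - [[28,294,146],[0.436,-0.353,1.328],-0.4]
    - [[28,294,146],[0.436,-0.353,1.328],-0.4]
    - [[28,294,146],[0.436,-0.353,1.328],-0.4]
    - [[28,294,146],[0.436,-0.353,1.328],-0.4]
    - [[28,294,146],[0.436,-0.353,1.328],-0.4]
    - [[28,294,146],[0.436,-0.353,1.328],-0.4]

```text
time: 25.68
tool_pos: [0.5561, -0.0141, 0.0797]
eef_rot: [0.0, 0.898, 0.439, 0.001]
force: [-0.5, -0.1, -0.9]
opening: 0.028
grip_force: 0.0
```

Run:
```python
from h import *
st(); go(.557,-.014,-.018,-38)
t=np.deg2rad(52); u=np.array([np.cos(t),np.sin(t)]); v=np.array([-u[1],u[0]])
for n in ['wrist','side']:
    c=cam(n)
    for m in bot.masks_of(n,'spoon_mid')[:1]:
        ys,xs=np.nonzero(m['mask']); P=p2w(c,np.c_[xs,ys],.013)[:,:2]*1e3-[557,-14]; a=P@u;b=P@v
        print(n,round(m['p'],2),[(k,b[abs(a-k)<4].min().round(1),b[abs(a-k)<4].max().round(1)) for k in range(-100,100,8) if (abs(a-k)<4).any()])
```

```text
25.68 tcp [ 0.5561 -0.0141  0.0797] rot [[0.614, 0.789, 0.001], [0.789, -0.614, 0.0], [0.001, 0.001, -1.0]] F [-0.5 -0.1 -0.9] op 0.028 g 0.0 q [-0.09  0.4   1.6   0.    1.13  0.57]
shift [ 0.5  0.6 97.7] turn [ 0.001 -0.001  0.002] q6 37
wrist 0.69 [(-92, np.float64(-6.0), np.float64(8.6)), (-84, np.float64(-7.0), np.float64(8.5)), (-76, np.float64(-6.0), np.float64(7.5)), (-68, np.float64(-5.9), np.float64(7.5)), (-60, np.float64(-5.8), np.float64(8.5)), (-52, np.float64(-3.7), np.float64(7.4)), (-44, np.float64(-2.7), np.float64(7.4)), (-36, np.float64(-2.6), np.float64(6.4)), (-28, np.float64(-2.6), np.float64(5.4)), (-20, np.float64(-1.6), np.float64(5.4)), (-12, np.float64(-1.5), np.float64(4.4)), (-4, np.float64(-0.5), np.float64(4.4)), (4, np.float64(-0.5), np.float64(3.4)), (12, np.float64(-0.4), np.float64(4.4)), (20, np.float64(-4.2), np.float64(7.2)), (28, np.float64(-8.8), np.float64(13.8)), (36, np.float64(-15.3), np.float64(19.3)), (44, np.float64(-17.1), np.float64(22.0)), (52, np.float64(-17.9), np.float64(22.0)), (60, np.float64(-17.8), np.float64(21.9)), (68, np.fl
[... 437 characters left out ...]
loat64(0.1), np.float64(12.2)), (-36, np.float64(0.3), np.float64(11.6)), (-28, np.float64(0.5), np.float64(10.3)), (-20, np.float64(1.6), np.float64(8.1)), (-12, np.float64(1.7), np.float64(7.4)), (-4, np.float64(1.9), np.float64(4.3)), (4, np.float64(-1.7), np.float64(2.2)), (12, np.float64(-4.7), np.float64(1.7)), (20, np.float64(-11.0), np.float64(0.3)), (28, np.float64(-22.3), np.float64(5.3)), (36, np.float64(-28.6), np.float64(7.1)), (44, np.float64(-29.4), np.float64(8.0)), (52, np.float64(-32.2), np.float64(5.8)), (60, np.float64(-32.0), np.float64(2.8)), (68, np.float64(-31.7), np.float64(-0.9)), (76, np.float64(-29.0), np.float64(-3.9)), (84, np.float64(-20.5), np.float64(-12.4))]
```

Request:
apply_moves:
  moves:
    - [[0,-2,40],[0,0,0],-0.4]
    - [[0,-2,75],[0,0,0],-0.4]
    - [[0,-2,92],[0,0,0],-0.4]
    - [[0,-2,98],[0,0,0],-0.4]
    - [[0,-2,98],[0,0,0],-1]
    - [[0,-2,98],[0,0,0],-1]
    - [[0,-2,98],[0,0,0],-1]
    - [[0,-2,98],[0,0,0],-1]
    - [[0,-2,98],[0,0,0],-1]
  squeeze: 25

```text
time: 27.0
tool_pos: [0.5554, -0.0128, -0.0176]
eef_rot: [0.0, 0.899, 0.439, 0.001]
force: [0.4, -2.3, 6.5]
opening: 0.0264
grip_force: 23.9
```

Request:
apply_moves:
  moves:
    - [[0,0,-8],[0,0,0],-1]
    - [[0,0,-30],[0,0,0],-1]
    - [[0,0,-70],[0,0,0],-1]
    - [[0,0,-110],[0,0,0],-1]
    - [[0,0,-110],[0,0,0],-1]

```text
time: 27.62
tool_pos: [0.5561, -0.0125, 0.0947]
eef_rot: [0.001, 0.899, 0.439, 0.002]
force: [-0.0, 0.4, -1.7]
opening: 0.0116
grip_force: 23.7
```

Run:
```python
from tri import *
s=st(); o=s['tool_pos'][:2]*1e3
tri(o,52,-108,100,12)
```

```text
27.62 tcp [ 0.5561 -0.0125  0.0947] rot [[0.615, 0.788, 0.005], [0.788, -0.615, 0.0], [0.003, 0.004, -1.0]] F [-0.   0.4 -1.7] op 0.0116 g 23.74527478037635 q [-0.09  0.38  1.59  0.    1.16  0.57]
top [528.1 -45.5  94.5  12.9  59.9]
side [612.5 -99.3 198.9  30.5  38.4]
-96 z 103 b,w [-4.5 10.3] xy [500. -91.]
-84 z 104 b,w [-3.3 11.9] xy [507. -81.]
-72 z 107 b,w [-1.8 11.5] xy [513. -70.]
-60 z 108 b,w [-0.4 10.2] xy [519. -60.]
-48 z 109 b,w [0.8 8.6] xy [526. -50.]
-36 z 111 b,w [2.3 8.2] xy [532. -39.]
-24 z 112 b,w [3.3 7.5] xy [539. -29.]
-12 z 115 b,w [4.5 0. ] xy [545. -19.]
0 z 61 b,w [5.6 0. ] xy [552.  -9.]
12 z 3 b,w [6.9 0. ] xy [558.   1.]
```

The spoon is held by the stem and level. I'll set it on the raised half, shifted 50 mm so the bowl overhangs the board's end, then regrip the bowl there with a tilted tool to roll it over.

```bash
python3 -c "
from h import *
p=S-.054*BX; go(p[0],p[1],.1,33.3)"
```

```text
shift [-348.9  -38.1   -9. ] turn [-1.000e-03 -0.000e+00 -1.244e+00] q6 -74
```

Request:
apply_moves:
  moves:
    - [[-30,0,-40],[0,0,-0.1],-1]
    - [[-349,-38,-45],[0,0,-1.244],-1]
    - [[-349,-38,-45],[0,0,-1.244],-1]
    - [[-349,-38,-45],[0,0,-1.244],-1]
    - [[-349,-38,-45],[0,0,-1.244],-1]
    - [[-349,-38,-45],[0,0,-1.244],-1]
    - [[-349,-38,-45],[0,0,-1.244],-1]
    - [[-349,-38,-45],[0,0,-1.244],-1]
    - [[-349,-38,-45],[0,0,-1.244],-1]
    - [[-349,-38,-45],[0,0,-1.244],-1]
    - [[-349,-38,-45],[0,0,-1.244],-1]
    - [[-349,-38,-20],[0,0,-1.244],-1]
    - [[-349,-38,20],[0,0,-1.244],-1]
    - [[-349,-38,50],[0,0,-1.244],-1]
    - [[-349,-38,50],[0,0,-1.244],-1]

```text
time: 29.9
tool_pos: [0.3095, -0.2633, 0.0402]
eef_rot: [-0.002, 0.475, 0.88, 0.001]
force: [0.8, 0.7, 0.4]
opening: 0.0115
grip_force: 23.8
```

Run:
```python
from tri import *
s=st(); o=s['tool_pos'][:2]*1e3
tri(o,130,-108,112,12)
```

```text
29.9 tcp [ 0.3095 -0.2633  0.0402] rot [[-0.549, 0.836, -0.002], [0.836, 0.549, 0.003], [0.004, -0.0, -1.0]] F [0.8 0.7 0.4] op 0.0115 g 23.751462480395276 q [-0.8   0.16  2.04  0.    0.95 -1.38]
top [ 307.1 -270.7  193.8   20.4  -52.9]
side [ 318.  -334.   171.7   39.2  -53.9]
-96 z 60 b,w [5.1 9.3] xy [ 367. -340.]
-84 z 64 b,w [4.7 9.5] xy [ 360. -331.]
-72 z 63 b,w [5.3 8.4] xy [ 352. -322.]
-60 z 62 b,w [5.6 8.7] xy [ 344. -313.]
-48 z 59 b,w [6.3 7.9] xy [ 336. -304.]
36 z 114 b,w [-19.    1.6] xy [ 301. -224.]
48 z 113 b,w [-17.8  13.1] xy [ 292. -215.]
60 z 117 b,w [-17.2  15.3] xy [ 284. -206.]
72 z 81 b,w [-9.1 17. ] xy [ 270. -202.]
84 z 76 b,w [-7.5 13.6] xy [ 261. -194.]
```

Run:
```python
from h import *
c=cam('wrist'); s=cam('side'); t=cam('top')
p=w2p(s,bot.read_state()['tool_pos'])[0].astype(int); q=w2p(t,bot.read_state()['tool_pos'])[0].astype(int); print(p,q)
f=lambda im,x,y,h,w: cv2.resize(im[max(0,y-h):y+h,max(0,x-w):x+w],(400,300),interpolation=2)
w=cv2.resize(c['color'][100:400,80:480],(400,300),interpolation=2)
cv2.imwrite('pics/c11.png',np.vstack([np.hstack([w,cv2.resize(c['color'][100:250,180:380],(400,300),interpolation=2)]),np.hstack([f(s['color'],p[0],p[1],60,80),f(t['color'],q[0],q[1],60,80)])]))
```

```text
[405 233] [313 309]
```

View pics/c11.png

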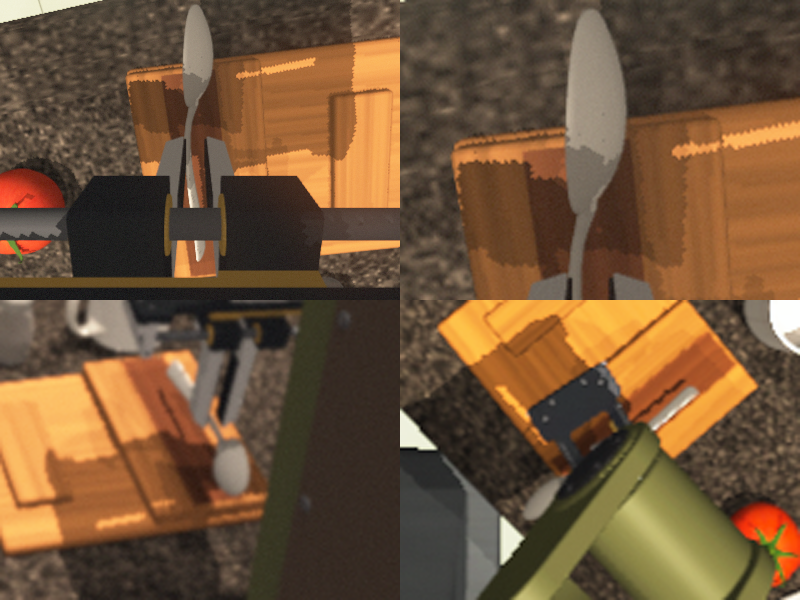

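Wrist panels: the spoon rolled about 60° in the grip. The stem bulges to the left (−tool-y), the belly bulges right, and the bowl hangs beyond the board end at (590,100). So the hollow now faces −y and slightly down. A harder squeeze should align it fully, and then tilting +y down turns it bowl-up.

Request:
apply_moves:
  moves:
    - [[0,0,0],[0,0,0],-1]
    - [[0,0,0],[0,0,0],-1]
    - [[0,0,0],[0,0,0],-1]
    - [[0,0,0],[0,0,0],-1]
  squeeze: 60

```text
time: 30.75
tool_pos: [0.3101, -0.2644, 0.0414]
eef_rot: [0.0, 0.475, 0.88, 0.0]
force: [0.4, 0.5, -0.5]
opening: 0.0101
grip_force: 56.4
```

```bash
cat > roll.py <<'E'
from h import *
def wprof(z=.06):
    s=bot.read_state(); M=R.from_quat(np.roll(s['eef_rot'],-1)).as_matrix(); o=s['tool_pos'][:2]*1e3
    ex=M[:2,0]/np.linalg.norm(M[:2,0]); ey=np.array([ex[1],-ex[0]])
    for n in('wrist','top','side'):
        c=cam(n); ms=bot.masks_of(n,'spoon_mid')
        if not ms: print(n,'none'); continue
        ys,xs=np.nonzero(ms[0]['mask']); P=p2w(c,np.c_[xs,ys],z)[:,:2]*1e3-o; a=P@ex;b=P@ey
        print(n,round(ms[0]['p'],2),[(k,round(float(b[abs(a-k)<6].min())),round(float(b[abs(a-k)<6].max()))) for k in range(-132,132,12) if (abs(a-k)<6).any()])
E
python3 -c "
from roll import *
st(); wprof()"
```

```text
30.75 tcp [ 0.3101 -0.2644  0.0414] rot [[-0.549, 0.836, 0.0], [0.836, 0.549, 0.0], [-0.0, 0.001, -1.0]] F [ 0.4  0.5 -0.5] op 0.0101 g 56.43336323050667 q [-0.8   0.15  2.04  0.    0.95 -1.38]
wrist 0.93 [(-96, 1, 6), (-84, 0, 8), (-48, -5, 4), (-36, -6, 2), (-24, -6, 0), (-12, -5, -2), (0, -7, -3), (12, -7, -1), (24, -6, 3), (36, -7, 9), (48, -7, 12), (60, -8, 12), (72, -6, 12), (84, -5, 8)]
top 0.73 [(-96, 1, 8), (-84, 1, 7), (-72, -2, 7), (-60, -4, 5), (-48, -3, 1), (48, -1, 6), (60, -9, 8), (72, -12, 7), (84, -12, 4)]
side 0.86 [(-96, -5, 6), (-84, -7, 11), (-72, -9, 11), (-60, -9, 9), (-48, -4, 5), (-24, -12, -10), (-12, -14, -8), (0, -23, -9), (12, -28, -6), (24, -27, -1), (36, -26, 2), (48, -23, 6), (60, -18, 5)]
```

```bash
python3 -c "
from h import *
p=S-.006*BX-.029*BY; print(p); go(p[0],p[1],.08,38)"
```

```text
[ 0.31842799 -0.31954457]
shift [-50.7 -23.4 -38.5] turn [ 0.001  0.    -0.082] q6 -83
```

Request:
apply_moves:
  moves:
    - [[0,0,-39],[0,0,0],-1]
    - [[-30,-15,-39],[0,0,-0.05],-1]
    - [[-51,-23,-39],[0,0,-0.082],-1]
    - [[-51,-23,-39],[0,0,-0.082],-1]

```text
time: 31.55
tool_pos: [0.3188, -0.3202, 0.0802]
eef_rot: [0.0, 0.439, 0.899, 0.0]
force: [-0.2, 0.1, -0.3]
opening: 0.0104
grip_force: 56.4
```

Request:
apply_moves:
  moves:
    - [[0,0,0],[0.17,0,0],-1]
    - [[0,0,0],[0.34,0,0],-1]
    - [[0,0,0],[0.51,0,0],-1]
    - [[0,0,10],[0.68,0,0],-1]
    - [[0,0,20],[0.785,0,0],-1]
    - [[0,0,35],[0.785,0,0],-1]
    - [[0,0,35],[0.785,0,0],-1]
    - [[0,0,35],[0.785,0,0],-1]

```text
time: 32.55
tool_pos: [0.3188, -0.32, 0.0462]
eef_rot: [-0.167, 0.406, 0.831, -0.343]
force: [-0.3, -0.1, -0.5]
opening: 0.0101
grip_force: 56.5
```

```bash
python3 -c "
from roll import *
st(); wprof(.06)"
```

```text
32.55 tcp [ 0.3188 -0.32    0.0462] rot [[-0.615, 0.56, -0.555], [0.789, 0.435, -0.434], [-0.001, -0.705, -0.709]] F [-0.3 -0.1 -0.5] op 0.0101 g 56.47139438180602 q [-0.44  0.52  1.77 -0.7   1.34 -0.76]
wrist 0.97 [(-96, 14, 20), (-84, 13, 23), (-72, 17, 24), (-48, 6, 18), (-36, 6, 18), (-24, 6, 14), (-12, 6, 12), (0, 5, 10), (12, 5, 13), (24, 4, 19), (36, 3, 26), (48, 2, 30), (60, 3, 29), (72, 5, 29), (84, 7, 26)]
top 0.57 [(36, 19, 33), (48, 20, 35), (60, 21, 36), (72, 22, 34), (84, 25, 32)]
side none
```

Request:
apply_moves:
  moves:
    - [[0,0,7],[0,0,0],-1]
    - [[0,0,14],[0,0,0],-1]
    - [[0,2,16],[0,0,0],-1]
    - [[0,2,16],[0,0,0],-1]

```text
time: 33.35
tool_pos: [0.311, -0.3257, 0.0325]
eef_rot: [-0.168, 0.405, 0.831, -0.344]
force: [-0.7, -0.3, -0.6]
opening: 0.01
grip_force: 56.5
```

Request:
apply_moves:
  moves:
    - [[0,1.5,1.5],[0,0,0],-1]
    - [[0,3,3],[0,0,0],-1]
    - [[0,3,3],[0,0,0],-1]

```text
time: 33.72
tool_pos: [0.3111, -0.3256, 0.0283]
eef_rot: [-0.168, 0.405, 0.831, -0.344]
force: [-0.1, -0.1, -0.5]
opening: 0.0101
grip_force: 56.5
```

Request:
apply_moves:
  moves:
    - [[0,1.5,1.5],[0,0,0],-1]
    - [[0,3,3],[0,0,0],-1]
    - [[0,3,3],[0,0,0],-1]

```text
time: 34.1
tool_pos: [0.311, -0.3257, 0.0242]
eef_rot: [-0.168, 0.405, 0.83, -0.344]
force: [-0.7, 1.0, 1.6]
opening: 0.0105
grip_force: 56.7
```

Request:
apply_moves:
  moves:
    - [[0,1.5,1.5],[0,0,0],-1]
    - [[0,3,3],[0,0,0],-1]
    - [[0,3,3],[0,0,0],-1]

```text
time: 34.48
tool_pos: [0.3111, -0.3257, 0.0205]
eef_rot: [-0.168, 0.405, 0.83, -0.344]
force: [-2.1, 3.9, 9.3]
opening: 0.0106
grip_force: 57.3
```

```bash
python3 -c "
from roll import *
wprof(.04)"
```

```text
wrist 0.91 [(-96, 13, 20), (-84, 13, 23), (-72, 13, 23), (-48, 11, 19), (-36, 11, 19), (-24, 12, 17), (-12, 13, 16), (0, 10, 15), (12, 11, 18), (24, 14, 24), (36, 14, 33), (48, 14, 37), (60, 15, 38), (72, 17, 38), (84, 20, 35)]
top 0.47 [(-72, 13, 15), (-60, 12, 15), (-48, 12, 15), (36, 22, 30), (48, 22, 35), (60, 24, 37), (72, 26, 36), (84, 28, 33)]
side none
```

Contact at 9 N with the hollow tilted up. I'll open gradually while backing out along the tool axis, so the lower finger doesn't press into the board.

Request:
apply_moves:
  moves:
    - [[0,-1,-1],[0,0,0],-0.8]
    - [[0,-2,-2],[0,0,0],-0.65]
    - [[0,-3,-4],[0,0,0],-0.5]
    - [[0,-4,-6],[0,0,0],-0.4]
    - [[0,-5,-10],[0,0,0],-0.3]
    - [[0,-6,-15],[0,0,0],-0.2]
    - [[0,-7,-22],[0,0,0],-0.1]
    - [[0,-8,-30],[0,0,0],0]
    - [[0,-8,-45],[0,0,0],0.1]
    - [[0,-8,-60],[0,0,0],0.1]
    - [[0,-8,-90],[0,0,0],0.1]
    - [[0,-8,-120],[0,0,0],0.1]
  squeeze: 20

```text
time: 36.28
tool_pos: [0.3744, -0.2761, 0.1118]
eef_rot: [-0.167, 0.405, 0.831, -0.343]
force: [0.5, -0.0, 0.3]
opening: 0.0519
grip_force: 0.0
```

```bash
python3 -c "
from tri import *
st(); tri(S*1000,130,-108,112,12,('top','wrist'))"
```

```text
36.27 tcp [ 0.3744 -0.2761  0.1118] rot [[-0.616, 0.558, -0.556], [0.788, 0.436, -0.435], [-0.0, -0.706, -0.708]] F [ 0.5 -0.   0.3] op 0.0519 g 0.0 q [-0.32  0.49  1.62 -0.63  1.54 -0.79]
top [ 337.5 -312.9  189.9   38.7  -56.5]
wrist [ 325.4 -324.   197.2   39.   -59.3]
-96 z 27 b,w [26.6  9.7] xy [ 386. -396.]
-84 z 27 b,w [27.4 16.1] xy [ 378. -387.]
-72 z 27 b,w [26.3 15.8] xy [ 371. -378.]
-60 z 30 b,w [23.5 12.8] xy [ 365. -367.]
-48 z 32 b,w [21.7 13.7] xy [ 359. -356.]
-36 z 34 b,w [19. 11.] xy [ 353. -345.]
-24 z 36 b,w [17.1  9.3] xy [ 347. -335.]
-12 z 38 b,w [14.7  9. ] xy [ 341. -324.]
0 z 37 b,w [13.9  9.2] xy [ 334. -314.]
12 z 38 b,w [10.8  7.8] xy [ 328. -303.]
24 z 38 b,w [6.4 8.9] xy [ 324. -291.]
36 z 35 b,w [ 2.  25.6] xy [ 320. -279.]
48 z 35 b,w [-0.2 35.1] xy [ 314. -269.]
60 z 36 b,w [-1.2 38.2] xy [ 307. -259.]
72 z 35 b,w [-1.2 36.7] xy [ 299. -250.]
84 z 34 b,w [-1.7 30.2] xy [ 292. -240.]
96 z 34 b,w [-2.4 11.2] xy [ 285. -230.]
```

The spoon now lies bowl-up on the strip: arched stem at z 38 mm, rim 35, handle end 27. It is turned about 9.5° and its middle is 14 mm to the side. I'll grip the stem gently and nudge it square.

```bash
python3 -c "
from h import *
go(.334,-.314,.06,30.5)"
```

```text
shift [-4.9 -2.6 73.7] turn [-0.783  0.052  0.125] q6 -74
```

Request:
apply_moves:
  moves:
    - [[-5,-38,38],[-0.17,0.01,0.03],-0.5]
    - [[-5,-38,38],[-0.35,0.02,0.06],-0.5]
    - [[-5,-38,38],[-0.783,0.052,0.125],-0.5]
    - [[-5,-38,38],[-0.783,0.052,0.125],-0.5]
    - [[-5,-38,38],[-0.783,0.052,0.125],-0.5]
    - [[-5,-38,38],[-0.783,0.052,0.125],-0.5]
    - [[-5,-38,38],[-0.783,0.052,0.125],-0.5]

```text
time: 37.35
tool_pos: [0.3339, -0.3138, 0.1099]
eef_rot: [-0.001, 0.497, 0.868, -0.001]
force: [0.2, 0.1, 0.7]
opening: 0.0234
grip_force: 0.0
```

```bash
python3 -c "
from tri import *
st(); tri(S*1000,120.5,-96,100,24,('side','wrist')); go(.334,-.314,.008,30.5)"
```

```text
37.35 tcp [ 0.3339 -0.3138  0.1099] rot [[-0.507, 0.862, -0.002], [0.862, 0.507, -0.0], [0.001, -0.002, -1.0]] F [0.2 0.1 0.7] op 0.0234 g 0.0 q [-0.83  0.16  1.84 -0.    1.14 -1.36]
side [ 337.5 -333.7  179.5   39.   -60.3]
wrist [ 339.9 -312.   196.4   41.5  -58.3]
-96 z 32 b,w [14.4 11.8] xy [ 381. -396.]
-72 z 35 b,w [12.2 17. ] xy [ 371. -374.]
-48 z 38 b,w [12.  12.1] xy [ 359. -353.]
-24 z 43 b,w [10.9  7.4] xy [ 347. -332.]
0 z 45 b,w [10.7  6.7] xy [ 335. -311.]
24 z 45 b,w [9.7 6.4] xy [ 324. -290.]
48 z 39 b,w [ 9.1 34.6] xy [ 312. -269.]
72 z 41 b,w [ 8.8 37.6] xy [ 300. -248.]
96 z 44 b,w [ 7.9 24.6] xy [ 289. -227.]
shift [ -0.2  -0.5 102.2] turn [-0.001 -0.001  0.   ] q6 -74
```

Consistent. Gentle grip, then square it up.

Request:
apply_moves:
  moves:
    - [[0,0,50],[0,0,0],-0.5]
    - [[0,0,85],[0,0,0],-0.5]
    - [[0,0,98],[0,0,0],-0.5]
    - [[0,0,100],[0,0,0],-0.5]
    - [[0,0,100],[0,0,0],-0.7]
    - [[0,0,100],[0,0,0],-0.8]
    - [[0,0,100],[0,0,0],-1]
    - [[0,0,100],[0,0,0],-1]
    - [[0,0,100],[0,0,0],-1]
  squeeze: 4

```text
time: 38.67
tool_pos: [0.3342, -0.314, 0.0106]
eef_rot: [-0.0, 0.497, 0.868, -0.0]
force: [0.5, -0.6, -0.2]
opening: 0.0007
grip_force: 0.0
```

```bash
python3 -c "
from h import *
st(); go(S[0],S[1],.012,40)"
```

```text
38.67 tcp [ 0.3342 -0.314   0.0106] rot [[-0.507, 0.862, -0.0], [0.862, 0.507, -0.0], [0.0, -0.0, -1.0]] F [ 0.5 -0.6 -0.2] op 0.0007 g 0.0 q [-0.83  0.31  1.92 -0.    0.91 -1.37]
shift [ 2.1 13.2 -1.4] turn [-0.    -0.    -0.167] q6 -82
```

Request:
apply_moves:
  moves:
    - [[0,0,-3],[0,0,0],-0.5]
    - [[0,0,-3],[0,0,0],-0.5]
    - [[0,0,4],[0,0,0],-0.5]
    - [[0,0,9],[0,0,0],-0.5]
    - [[0,0,9],[0,0,0],-0.7]
    - [[0,0,9],[0,0,0],-0.8]
    - [[0,0,9],[0,0,0],-1]
    - [[0,0,9],[0,0,0],-1]
    - [[0,0,9],[0,0,0],-1]

```text
time: 39.8
tool_pos: [0.3348, -0.3139, 0.0016]
eef_rot: [0.0, 0.497, 0.868, 0.0]
force: [3.1, 4.4, 6.3]
opening: 0.0174
grip_force: 4.9
```

```bash
python3 -c "
from h import *
st(); go(S[0],S[1],.003,40)"
```

```text
39.8 tcp [ 0.3348 -0.3139  0.0016] rot [[-0.507, 0.862, 0.001], [0.862, 0.507, 0.0], [-0.0, 0.001, -1.0]] F [3.1 4.4 6.3] op 0.0174 g 4.919273828709265 q [-0.83  0.33  1.93  0.    0.88 -1.37]
shift [ 2.3 12.7 -1.4] turn [ 0.001  0.    -0.167] q6 -82
```

Request:
apply_moves:
  moves:
    - [[0,0,-1],[0,0,0],-1]
    - [[0.5,3,-2],[0,0,-0.04],-1]
    - [[1,6,-2],[0,0,-0.08],-1]
    - [[2,10,-2],[0,0,-0.125],-1]
    - [[2,13,-2],[0,0,-0.167],-1]
    - [[2,13,-2],[0,0,-0.167],-1]
    - [[2,13,-2],[0,0,-0.167],-1]

```text
time: 40.67
tool_pos: [0.3443, -0.3063, 0.0038]
eef_rot: [0.0, 0.422, 0.906, -0.001]
force: [-2.8, -2.6, 8.0]
opening: 0.0115
grip_force: 5.6
```

```bash
python3 -c "
from tri import *
st(); tri(S*1000,130,-96,100,24,('top','wrist'))"
```

```text
40.67 tcp [ 0.3443 -0.3063  0.0038] rot [[-0.643, 0.765, -0.0], [0.765, 0.643, -0.001], [-0.001, -0.001, -1.0]] F [-2.8 -2.6  8. ] op 0.0115 g 5.560122782590042 q [-0.81  0.33  1.92 -0.    0.89 -1.5 ]
top [ 345.1 -306.9  189.8   33.1  -56.6]
wrist [ 342.9 -309.6  201.2   42.9  -62.3]
-96 z 29 b,w [14.8  9.7] xy [ 395. -389.]
-72 z 54 b,w [ 9.1 15.9] xy [ 384. -367.]
48 z 10 b,w [-9.5 21.6] xy [ 321. -263.]
72 z 26 b,w [-9.8 29.8] xy [ 306. -244.]
96 z 42 b,w [-11.7   8. ] xy [ 292. -224.]
```

The middle is centred, but the spoon kept its angle of about 8°. I'll self-centre the bowl and then the handle by light closings on the strip's line.

Request:
apply_moves:
  moves:
    - [[0,0,-1],[0,0,0],-0.6]
    - [[0,0,-3],[0,0,0],-0.3]
    - [[0,0,-30],[0,0,0],0]
    - [[20,0,-50],[0,0,0],0.4]
    - [[62,0,-40],[0,0,0],0.4]
    - [[62,0,-20],[0,0,0],0.4]
    - [[62,0,-5],[0,0,0],0.4]
    - [[62,0,1],[0,0,0],0.4]
    - [[62,0,1],[0,0,0],0.2]
    - [[62,0,1],[0,0,0],0]
    - [[62,0,1],[0,0,0],-0.1]
    - [[62,0,1],[0,0,0],-0.15]
    - [[62,0,1],[0,0,0],-0.15]
  squeeze: 3

```text
time: 42.5
tool_pos: [0.3045, -0.2583, 0.0026]
eef_rot: [-0.0, 0.423, 0.906, -0.0]
force: [-0.8, -0.2, 0.1]
opening: 0.0401
grip_force: 0.0
```

```bash
python3 -c "
from tri import *
st(); tri(S*1000,130,-96,100,24,('top','wrist'))"
```

```text
42.5 tcp [ 0.3045 -0.2583  0.0026] rot [[-0.643, 0.766, -0.0], [0.766, 0.643, -0.0], [-0.0, -0.0, -1.0]] F [-0.8 -0.2  0.1] op 0.0401 g 0.0 q [-0.79  0.21  2.08 -0.    0.85 -1.49]
top [ 364.  -344.   107.5   15.7  -60.8]
wrist [ 334.1 -292.4  148.3   39.9  -60.8]
-72 z 3 b,w [18.5 13.5] xy [ 377. -373.]
-48 z 30 b,w [10.8 10.8] xy [ 367. -349.]
-24 z 40 b,w [5.3 6.3] xy [ 356. -327.]
0 z 39 b,w [2.4 6.1] xy [ 343. -307.]
```

Request:
apply_moves:
  moves:
    - [[0,0,0],[0,0,0],0.2]
    - [[0,0,-10],[0,0,0],0.2]
    - [[-30,-5,-40],[0,0,0],0]
    - [[-80,-10,-40],[0,0,0],-0.2]
    - [[-117,-13,-30],[0,0,0],-0.3]
    - [[-117,-13,-10],[0,0,0],-0.3]
    - [[-117,-13,0],[0,0,0],-0.3]
    - [[-117,-13,3],[0,0,0],-0.3]
    - [[-117,-13,3],[0,0,0],-0.5]
    - [[-117,-11,3],[0,0,0],-0.6]
    - [[-117,-7,3],[0,0,0],-0.65]
    - [[-117,-3,3],[0,0,0],-0.65]
    - [[-117,1,3],[0,0,0],-0.65]
    - [[-117,1,3],[0,0,0],-0.65]

```text
time: 44.45
tool_pos: [0.3808, -0.3471, -0.0003]
eef_rot: [0.0, 0.422, 0.906, -0.0]
force: [-0.3, -0.4, 2.1]
opening: 0.0165
grip_force: 1.0
```

```bash
python3 -c "
from tri import *
st(); tri(S*1000,130,-96,100,24,('top','wrist'))"
```

```text
44.45 tcp [ 3.808e-01 -3.471e-01 -3.000e-04] rot [[-0.643, 0.766, -0.0], [0.766, 0.643, -0.0], [-0.0, -0.0, -1.0]] F [-0.3 -0.4  2.1] op 0.0165 g 0.9876807910040952 q [-0.81  0.44  1.77 -0.    0.93 -1.51]
top [ 316.3 -264.4   87.    39.   -45.2]
wrist [ 351.4 -302.6  190.7   43.   -51.7]
0 z 31 b,w [1.4 0. ] xy [ 343. -306.]
24 z 43 b,w [-3.7  9.4] xy [ 332. -285.]
48 z 37 b,w [-7.8 36.7] xy [ 320. -264.]
72 z 36 b,w [-8.7 35.3] xy [ 305. -245.]
96 z 20 b,w [-6.3 14.6] xy [ 288. -228.]
```

Request:
apply_moves:
  moves:
    - [[0,0,0],[0,0,0],-0.3]
    - [[0,0,-10],[0,0,0],-0.2]
    - [[30,0,-40],[0,0,0],0.2]
    - [[80,-1,-40],[0,0,0],0.4]
    - [[117,-1,-40],[0,0,0],0.4]
    - [[117,-1,-20],[0,0,0],0.4]
    - [[117,-1,-8],[0,0,0],0.4]
    - [[117,-1,-2],[0,0,0],0.4]
    - [[117,-1,-2],[0,0,0],0.2]
    - [[117,-1,-2],[0,0,0],0]
    - [[117,-1,-2],[0,0,0],-0.1]
    - [[117,-1,-2],[0,0,0],-0.17]
    - [[117,-1,-2],[0,0,0],-0.17]

```text
time: 46.28
tool_pos: [0.3046, -0.2582, 0.0016]
eef_rot: [-0.0, 0.423, 0.906, -0.0]
force: [-0.2, -0.1, 0.6]
opening: 0.0388
grip_force: 0.3
```

```bash
python3 -c "
from tri import *
st(); tri(S*1000,130,-96,100,24,('top','wrist'))"
```

```text
46.27 tcp [ 0.3046 -0.2582  0.0016] rot [[-0.643, 0.766, -0.0], [0.766, 0.643, -0.0], [-0.0, -0.0, -1.0]] F [-0.2 -0.1  0.6] op 0.0388 g 0.2781479041732382 q [-0.79  0.22  2.08 -0.    0.84 -1.49]
top [ 361.8 -343.7  111.4   18.   -55. ]
wrist [ 332.1 -293.4  146.7   40.4  -61.2]
-72 z 3 b,w [16.2 18. ] xy [ 378. -371.]
-48 z 29 b,w [ 9.3 17.2] xy [ 368. -348.]
-24 z 40 b,w [4.8 9.8] xy [ 356. -327.]
0 z 44 b,w [2.  4.9] xy [ 343. -307.]
```

Request:
apply_moves:
  moves:
    - [[0,0,0],[0,0,0],0.2]
    - [[0,0,0],[0,0,0],0.2]
    - [[0,0,-20],[0,0,0],0.2]
    - [[0,0,-60],[0,0,0],0.2]
    - [[40,0,-110],[0,0,0],0.2]
    - [[60,60,-110],[0,0,0],0.2]
    - [[60,120,-110],[0,0,0],0.2]
    - [[60,120,-110],[0,0,0],0.2]

```text
time: 47.48
tool_pos: [0.3596, -0.1327, 0.1116]
eef_rot: [0.0, 0.42, 0.908, 0.0]
force: [-0.9, -0.5, 0.3]
opening: 0.0563
grip_force: 0.0
```

```bash
cat >> tri.py <<'E'
def ends(n,z0=.027,zt=.034):
    c=cam(n); m=bot.masks_of(n,'spoon_mid')
    if not m: print(n,'none'); return
    ys,xs=np.nonzero(m[0]['mask']); A={}
    for k,z in(('h',z0),('b',zt)):
        P=p2w(c,np.c_[xs,ys],z)[:,:2]-S; A[k]=np.c_[P@-BX,P@BY]*1e3
    h=A['h'];b=A['b']; f=lambda Q,lo,hi:(lambda q:np.round([(q[:,1].min()+q[:,1].max())/2,np.ptp(q[:,1])],1))(Q[(Q[:,0]>lo)&(Q[:,0]<hi)])
    print(n,round(m[0]['p'],2),'a',h[:,0].min().round(),b[:,0].max().round(),'handle-85:',f(h,-90,-80),'-60',f(h,-65,-55),'bowl55:',f(b,50,60),'70',f(b,65,75))
E
python3 -c "
from tri import *
st()
for n in('top','side','wrist'): ends(n)"
```

```text
47.48 tcp [ 0.3596 -0.1327  0.1116] rot [[-0.647, 0.762, 0.0], [0.762, 0.647, 0.0], [-0.0, 0.0, -1.0]] F [-0.9 -0.5  0.3] op 0.0563 g 0.0 q [-0.45 -0.01  2.03  0.    1.13 -1.15]
top 0.61 a -94.0 92.0 handle-85: [-12.4  16.4] -60 [-9.6 12.3] bowl55: [ 5.9 38.3] 70 [ 5.8 36.8]Traceback (most recent call last):
  File "<string>", line 4, in <module>
    for n in('top','side','wrist'): ends(n)
                                    ~~~~^^^
  File "tri.py", line 23, in ends
    print(n,round(m[0]['p'],2),'a',h[:,0].min().round(),b[:,0].max().round(),'handle-85:',f(h,-90,-80),'-60',f(h,-65,-55),'bowl55:',f(b,50,60),'70',f(b,65,75))
                                                                                                             ~^^^^^^^^^^^
  File "tri.py", line 22, in <lambda>
    h=A['h'];b=A['b']; f=lambda Q,lo,hi:(lambda q:np.round([(q[:,1].min()+q[:,1].max())/2,np.ptp(q[:,1])],1))(Q[(Q[:,0]>lo)&(Q[:,0]<hi)])
                                        ~~~~~~~~~~~~~~~~~~~~~~~~~~~~~~~~~~~~~~~~~~~~~~~~~~~~~~~~~~~~~~~~~~~~~^^^^^^^^^^^^^^^^^^^^^^^^^^^^
  File "tri.py", line 22, in <lambda>
    h=A['h'];b=A['b']; f=lambda Q,lo,hi:(lambda q:np.round([(q[:,1].min()+q[:,1].max())/2,np.ptp(q[:,1])],1))(Q[(Q[:,0]>lo)&(Q[:,0]<hi)])
                                                             ~~~~~~~~~~^^
    return umr_minimum(a, axis, None, out, keepdims, initial, where)
ValueError: zero-size array to reduction operation minimum which has no identity
```

```bash
python3 -c "
from h import *
p=S+.070*BX-.016*BY; go(p[0],p[1],0.0,40); st()"
```

```text
shift [-192.1 -134.6  111.3] turn [-0.001 -0.001 -0.001] q6 -84
47.67 tcp [ 0.3572 -0.1358  0.1113] rot [[-0.642, 0.767, -0.001], [0.767, 0.642, 0.0], [0.001, -0.001, -1.0]] F [ 1.  -0.3  0.4] op 0.0563 g 0.0 q [-0.46 -0.02  2.03 -0.    1.13 -1.16]
```

Request:
apply_moves:
  moves:
    - [[-60,-40,0],[0,0,0],-0.2]
    - [[-120,-85,0],[0,0,0],-0.3]
    - [[-170,-120,20],[0,0,0],-0.35]
    - [[-192,-135,50],[0,0,0],-0.35]
    - [[-192,-135,85],[0,0,0],-0.35]
    - [[-192,-135,105],[0,0,0],-0.35]
    - [[-192,-135,110],[0,0,0],-0.35]
    - [[-192,-135,111],[0,0,0],-0.35]
    - [[-192,-135,111],[0,0,0],-0.5]
    - [[-192,-135,111],[0,0,0],-0.6]
    - [[-192,-131,111],[0,0,0],-0.6]
    - [[-192,-127,111],[0,0,0],-0.6]
    - [[-192,-124,111],[0,0,0],-0.6]
    - [[-192,-121,111],[0,0,0],-0.6]
    - [[-192,-121,111],[0,0,0],-0.6]

```text
time: 49.55
tool_pos: [0.3887, -0.3598, 0.0005]
eef_rot: [-0.0, 0.422, 0.906, -0.0]
force: [0.6, -0.2, -0.4]
opening: 0.0188
grip_force: 0.0
```

```bash
sed -i 's/(Q\[(Q\[:,0\]>lo)&(Q\[:,0\]<hi)\])/(np.r_[Q[(Q[:,0]>lo)\&(Q[:,0]<hi)],np.full((1,2),np.nan)][:max(1,((Q[:,0]>lo)\&(Q[:,0]<hi)).sum())])/' tri.py; python3 -c "
from tri import *
st()
for n in('top','side','wrist'): ends(n)"
```

```text
49.55 tcp [ 0.3887 -0.3598  0.0005] rot [[-0.643, 0.766, -0.0], [0.766, 0.643, 0.0], [0.0, -0.0, -1.0]] F [ 0.6 -0.2 -0.4] op 0.0188 g 0.0 q [-0.82  0.46  1.73 -0.    0.95 -1.51]
top 0.75 a -14.0 90.0 handle-85: [nan nan] -60 [nan nan] bowl55: [ 5.2 36.8] 70 [ 5.8 36.8]
side 0.76 a -92.0 87.0 handle-85: [-12.5   8.2] -60 [-13.9  12.9] bowl55: [ 5.5 30.5] 70 [ 7.9 26.1]
wrist 0.89 a -93.0 71.0 handle-85: [-7.   8.9] -60 [-8.4 14.5] bowl55: [ 5.8 38.7] 70 [ 6.3 38.4]
```

Request:
apply_moves:
  moves:
    - [[0,0,-25],[0,0,0],-0.3]
    - [[40,-8,-25],[0,0,0],-0.35]
    - [[40,-8,-25],[0,0,0],-0.35]
    - [[40,-8,-10],[0,0,0],-0.35]
    - [[40,-8,0],[0,0,0],-0.35]
    - [[40,-8,0],[0,0,0],-0.6]
    - [[40,-8,0],[0,0,0],-0.7]
    - [[40,-4,0],[0,0,0],-0.7]
    - [[40,-1,0],[0,0,0],-0.7]
    - [[40,2,0],[0,0,0],-0.7]
    - [[40,5,0],[0,0,0],-0.7]
    - [[40,5,0],[0,0,0],-0.7]

```text
time: 51.35
tool_pos: [0.3669, -0.326, 0.0005]
eef_rot: [-0.0, 0.422, 0.906, -0.0]
force: [0.1, 0.1, 0.1]
opening: 0.014
grip_force: 0.4
```

```bash
python3 -c "
from tri import *
st()
for n in('top','side','wrist'): ends(n)"
```

```text
51.35 tcp [ 0.3669 -0.326   0.0005] rot [[-0.643, 0.766, -0.0], [0.766, 0.643, -0.0], [0.0, -0.0, -1.0]] F [0.1 0.1 0.1] op 0.014 g 0.3753140920889564 q [-0.8   0.39  1.84 -0.    0.91 -1.5 ]
top 0.67 a 21.0 93.0 handle-85: [nan nan] -60 [nan nan] bowl55: [13.3 30.5] 70 [13.5 33.7]
side 0.79 a -49.0 92.0 handle-85: [nan nan] -60 [nan nan] bowl55: [ 9.7 38.8] 70 [10.5 37.3]
wrist 0.64 a -76.0 96.0 handle-85: [nan nan] -60 [ 1.5 11.8] bowl55: [13.3 38.3] 70 [13.8 37.9]
```

Request:
apply_moves:
  moves:
    - [[0,0,0],[0,0,0],-0.3]
    - [[0,0,0],[0,0,0],-0.3]
    - [[0,0,-35],[0,0,0],0]
    - [[50,3,-40],[0,0,0],0.4]
    - [[92,5,-40],[0,0,0],0.4]
    - [[92,5,-20],[0,0,0],0.4]
    - [[92,5,-5],[0,0,0],0.4]
    - [[92,5,1],[0,0,0],0.4]
    - [[92,5,1],[0,0,0],0.1]
    - [[92,5,1],[0,0,0],-0.1]
    - [[92,2,1],[0,0,0],-0.12]
    - [[92,-1,1],[0,0,0],-0.12]
    - [[92,-4,1],[0,0,0],-0.12]
    - [[92,-6,1],[0,0,0],-0.12]
    - [[92,-6,1],[0,0,0],-0.12]

```text
time: 53.52
tool_pos: [0.3029, -0.2596, -0.0005]
eef_rot: [-0.0, 0.423, 0.906, -0.0]
force: [-0.5, -0.0, -0.2]
opening: 0.0414
grip_force: 0.0
```

Request:
apply_moves:
  moves:
    - [[0,0,0],[0,0,0],0.1]
    - [[0,0,0],[0,0,0],0.2]
    - [[0,0,-20],[0,0,0],0.2]
    - [[0,0,-60],[0,0,0],0.2]
    - [[40,40,-110],[0,0,0],0.2]
    - [[60,100,-110],[0,0,0],0.2]
    - [[60,120,-110],[0,0,0],0.2]
    - [[60,120,-110],[0,0,0],0.2]

```text
time: 54.52
tool_pos: [0.3571, -0.1353, 0.1097]
eef_rot: [0.0, 0.421, 0.907, -0.0]
force: [-0.4, -0.2, -1.0]
opening: 0.0564
grip_force: 0.0
```

```bash
python3 -c "
from tri import *
st()
for n in('top','side','wrist'): ends(n)"
```

```text
54.52 tcp [ 0.3571 -0.1353  0.1097] rot [[-0.645, 0.764, 0.0], [0.764, 0.645, -0.0], [-0.0, -0.0, -1.0]] F [-0.4 -0.2 -1. ] op 0.0564 g 0.0 q [-0.46 -0.01  2.03 -0.    1.12 -1.16]
top 0.86 a -131.0 53.0 handle-85: [ 3.3 11.5] -60 [1.2 4.7] bowl55: [-3.   9.5] 70 [nan nan]
side 0.77 a -106.0 51.0 handle-85: [-3.1  8. ] -60 [nan nan] bowl55: [-6.7  4.2] 70 [nan nan]
wrist 0.52 a 24.0 55.0 handle-85: [nan nan] -60 [nan nan] bowl55: [-0.7 17.8] 70 [nan nan]
```

```bash
python3 -c "
from tri import *
tri(S*1000,130,-140,70,14,('top','side'))
for n in('top','side'):
    for m in bot.masks_of(n,'mug')[:1]+bot.masks_of(n,'shaker')[:1]: print(n,m['p'],m['at'],m['mask'].sum())
"
```

```text
top [ 370.9 -336.4  187.4   34.2  -45.1]
side [ 361.6 -349.7  156.1   39.9  -52.6]
-140 z 5 b,w [-3.7  6.6] xy [ 437. -410.]
-126 z 18 b,w [-4.6 15.4] xy [ 429. -399.]
-112 z 30 b,w [-6.2 14.7] xy [ 421. -387.]
-98 z 39 b,w [-7.5 13.1] xy [ 413. -376.]
-84 z 39 b,w [-6.  10.4] xy [ 403. -366.]
-70 z 40 b,w [-5.2  7.2] xy [ 393. -356.]
-56 z 40 b,w [-3.7  6.9] xy [ 383. -346.]
-42 z 52 b,w [-5.   7.1] xy [ 375. -334.]
-28 z 64 b,w [-7.1  5.3] xy [ 368. -322.]
-14 z 36 b,w [-0.9  6.4] xy [ 354. -316.]
0 z 49 b,w [-3.  23.6] xy [ 347. -304.]
14 z 46 b,w [-1.5 33.6] xy [ 337. -294.]
28 z 36 b,w [ 1.2 33.9] xy [ 326. -285.]
42 z 36 b,w [ 0.8 30.5] xy [ 317. -274.]
56 z 38 b,w [ 0.7 16. ] xy [ 308. -263.]
top 0.77 [252.8, 390.8] 1551
top 0.69 [217.3, 350.9] 288
side 0.54 [182.7, 374.9] 154
side 0.65 [192.4, 328.4] 161
```

The spoon was knocked about 38 mm along the strip towards the mug, but it is still bowl-up. I'll straddle the stem behind the bowl and drag the spoon back by its shoulders, which also straightens it.

```bash
python3 -c "
from tri import *
p=S+.025*BX-.003*BY; go(p[0],p[1],0.001,40)"
```

```text
shift [-146.9 -120.8  108.5] turn [-0. -0.  0.] q6 -82
```

Request:
apply_moves:
  moves:
    - [[-50,-40,0],[0,0,0],-0.2]
    - [[-100,-85,0],[0,0,0],-0.3]
    - [[-147,-121,20],[0,0,0],-0.35]
    - [[-147,-121,55],[0,0,0],-0.35]
    - [[-147,-121,90],[0,0,0],-0.35]
    - [[-147,-121,105],[0,0,0],-0.35]
    - [[-147,-121,109],[0,0,0],-0.35]
    - [[-147,-121,109],[0,0,0],-0.6]
    - [[-147,-121,109],[0,0,0],-0.7]
    - [[-140,-122,109],[0,0,0],-0.7]
    - [[-134,-122,109],[0,0,0],-0.7]
    - [[-128,-122,109],[0,0,0],-0.7]
    - [[-122,-122,109],[0,0,0],-0.7]
    - [[-116,-122,109],[0,0,0],-0.7]
    - [[-110,-122,109],[0,0,0],-0.7]
    - [[-110,-122,109],[0,0,0],-0.7]

```text
time: 57.32
tool_pos: [0.3336, -0.2991, 0.0011]
eef_rot: [0.0, 0.423, 0.906, -0.0]
force: [1.5, -0.4, 7.0]
opening: 0.0255
grip_force: 4.3
```

```bash
python3 -c "
from tri import *
st()
for n in('top','side','wrist'): ends(n)"
```

```text
57.33 tcp [ 0.3336 -0.2991  0.0011] rot [[-0.643, 0.766, 0.001], [0.766, 0.643, -0.001], [-0.001, -0.0, -1.0]] F [ 1.5 -0.4  7. ] op 0.0255 g 4.279347542506002 q [-0.81  0.31  1.96 -0.    0.87 -1.51]
top 0.77 a -96.0 91.0 handle-85: [ 4.2 16.2] -60 [ 3.5 13.2] bowl55: [ 6.9 14.9] 70 [ 5.  16.6]
side 0.76 a -93.0 90.0 handle-85: [-1.8 15.1] -60 [-1.4 17.2] bowl55: [-7.  43.1] 70 [-6.2 41.7]
wrist 0.67 a -94.0 94.0 handle-85: [ 5.8 16.6] -60 [ 5.2 13.9] bowl55: [-4.3 37.1] 70 [-4.3 36.7]
```

Request:
apply_moves:
  moves:
    - [[0,0,0],[0,0,0],-0.2]
    - [[0,0,0],[0,0,0],0]
    - [[0,0,0],[0,0,0],0.2]
    - [[0,0,-20],[0,0,0],0.2]
    - [[0,0,-60],[0,0,0],0.2]
    - [[30,40,-110],[0,0,0],0.2]
    - [[40,120,-130],[0,0,0],0.2]
    - [[40,150,-140],[0,0,0],0.2]
    - [[40,150,-140],[0,0,0],0.2]

```text
time: 58.75
tool_pos: [0.4248, -0.1699, 0.1415]
eef_rot: [0.001, 0.421, 0.907, 0.0]
force: [0.3, 0.7, -0.9]
opening: 0.0562
grip_force: 0.0
```

```bash
python3 -c "
from tri import *
st()
for n in('top','side','wrist'): ends(n)
tri(S*1000,130,-96,100,32,('top','side'))"
```

```text
58.75 tcp [ 0.4248 -0.1699  0.1415] rot [[-0.646, 0.763, 0.001], [0.763, 0.646, -0.001], [-0.001, 0.001, -1.0]] F [ 0.3  0.7 -0.9] op 0.0562 g 0.0 q [-0.46  0.12  1.81  0.    1.21 -1.16]
top 0.67 a -94.0 88.0 handle-85: [ 2.9 15.2] -60 [ 1.7 10.2] bowl55: [-9.7 32.7] 70 [-13.1  24.1]
side 0.98 a -91.0 88.0 handle-85: [ 0.9 11.8] -60 [-4.7 10.1] bowl55: [-10.2  36.7] 70 [-10.7  34.5]
wrist 0.65 a -38.0 92.0 handle-85: [nan nan] -60 [nan nan] bowl55: [-6.3 38.3] 70 [-6.7 38. ]
top [ 342.7 -313.1  186.1   29.3  -40.4]
side [ 342.9 -333.   183.7   43.4  -49.4]
-96 z 30 b,w [-3.4 12.9] xy [ 409. -377.]
-64 z 36 b,w [-3.7 13. ] xy [ 388. -352.]
-32 z 41 b,w [-0.7 12.9] xy [ 366. -330.]
0 z 44 b,w [1.3 9.7] xy [ 344. -306.]
32 z 36 b,w [ 7.8 19.5] xy [ 318. -286.]
64 z 16 b,w [18.8 26.1] xy [ 289. -269.]
```

```bash
python3 -c "
from tri import *
p=S-.060*BX-.012*BY; go(p[0],p[1],0.001,40)"
```

```text
shift [   8.  -157.2  139.4] turn [-0.    -0.    -0.001] q6 -82
```

Request:
apply_moves:
  moves:
    - [[4,-60,0],[0,0,0],0.4]
    - [[8,-120,10],[0,0,0],0.4]
    - [[8,-157,50],[0,0,0],0.4]
    - [[8,-157,100],[0,0,0],0.4]
    - [[8,-157,130],[0,0,0],0.4]
    - [[8,-157,139],[0,0,0],0.4]
    - [[8,-157,139],[0,0,0],0.1]
    - [[8,-157,139],[0,0,0],-0.1]
    - [[8,-155,139],[0,0,0],-0.12]
    - [[8,-152,139],[0,0,0],-0.12]
    - [[8,-149,139],[0,0,0],-0.12]
    - [[8,-149,139],[0,0,0],-0.12]
    - [[8,-149,139],[0,0,0],0.1]
    - [[8,-149,139],[0,0,0],0.3]
    - [[8,-149,120],[0,0,0],0.3]
    - [[8,-149,80],[0,0,0],0.3]
    - [[30,-100,20],[0,0,0],0.3]
    - [[80,-20,-20],[0,0,0],0.3]
    - [[80,0,-20],[0,0,0],0.3]

```text
time: 61.62
tool_pos: [0.3672, -0.118, 0.1584]
eef_rot: [0.001, 0.423, 0.906, -0.0]
force: [0.4, -1.3, -0.2]
opening: 0.0609
grip_force: 0.0
```

```bash
python3 -c "
from tri import *
st()
for n in('top','side','wrist'): ends(n)
for n in('top','wrist'):
  c=cam(n)
  for m in bot.masks_of(n,'trayD_mid')[:1]: print(n,m['p'],rect(c,m['mask'],.022))"
```

```text
61.62 tcp [ 0.3672 -0.118   0.1584] rot [[-0.642, 0.767, 0.001], [0.767, 0.642, -0.001], [-0.001, 0.001, -1.0]] F [ 0.4 -1.3 -0.2] op 0.0609 g 0.0 q [-0.41 -0.07  1.96 -0.    1.25 -1.1 ]
top 0.59 a -96.0 90.0 handle-85: [ 3.8 17. ] -60 [ 1.7 13.7] bowl55: [-6.  36.8] 70 [-6.2 35.6]
side 0.81 a -92.0 89.0 handle-85: [nan nan] -60 [-8.6  2.3] bowl55: [-8.1 36.9] 70 [-9.8 36.4]
wrist 0.69 a 29.0 92.0 handle-85: [nan nan] -60 [nan nan] bowl55: [-6.3 38.6] 70 [-6.7 36.3]
top 0.68 [610.7  72.3 125.1  49.   56.6]
wrist 0.75 [594.7  59.2 100.3  57.2  55.8]
```

The spoon now lies bowl-up on the strip, within about 2 mm and 4°, and I'll take that. Next is tray D, straight onto the plinth as the bottom tray.

```bash
python3 -c "
from h import *
go(.611,.0725,.08,-33)"
```

```text
shift [ -9.1 311.3  76.2] turn [-1.000e-03 -0.000e+00  1.272e+00] q6 40
```

Request:
apply_moves:
  moves:
    - [[-9,311,50],[0,0,1.272],0.7]
    - [[-9,311,50],[0,0,1.272],0.7]
    - [[-9,311,50],[0,0,1.272],0.7]
    - [[-9,311,50],[0,0,1.272],0.7]
    - [[-9,311,50],[0,0,1.272],0.7]
    - [[-9,311,50],[0,0,1.272],0.7]
    - [[-9,311,50],[0,0,1.272],0.7]
    - [[-9,311,76],[0,0,1.272],0.7]
    - [[-9,311,76],[0,0,1.272],0.7]
    - [[-9,311,76],[0,0,1.272],0.7]

```text
time: 63.38
tool_pos: [0.6111, 0.0732, 0.0815]
eef_rot: [0.0, 0.878, 0.478, 0.0]
force: [-0.0, -0.7, -0.2]
opening: 0.0797
grip_force: 0.0
```

```bash
python3 -c "
from h import *
st(); c=cam('wrist')
for m in bot.masks_of('wrist','trayD_mid')[:2]: print(m['p'],m['mask'].sum(),rect(c,m['mask'],.022))
c=cam('side')
for m in bot.masks_of('side','trayD_mid')[:1]: print(m['p'],rect(c,m['mask'],.022))
go(.611,.0725,-.022,-33)"
```

```text
63.38 tcp [0.6111 0.0732 0.0815] rot [[0.543, 0.84, 0.0], [0.84, -0.543, -0.0], [-0.0, 0.0, -1.0]] F [-0.  -0.7 -0.2] op 0.0797 g 0.0 q [ 0.06  0.52  1.42 -0.    1.2   0.63]
0.83 6194 [612.   77.2 119.5  47.8  56.2]
0.62 [604.4  80.5 121.5  64.1  55.4]
shift [ -1.1   0.4 103.6] turn [ 0.001 -0.     0.002] q6 40
```

Request:
apply_moves:
  moves:
    - [[1,0,40],[0,0,0],0.7]
    - [[1,0,75],[0,0,0],0.5]
    - [[1,0,95],[0,0,0],0.4]
    - [[1,0,103],[0,0,0],0.4]
    - [[1,0,103],[0,0,0],0.4]
    - [[1,0,103],[0,0,0],-1]
    - [[1,0,103],[0,0,0],-1]
    - [[1,0,103],[0,0,0],-1]
    - [[1,0,103],[0,0,0],-1]
    - [[1,0,103],[0,0,0],-1]
  squeeze: 20

```text
time: 64.82
tool_pos: [0.6117, 0.0746, -0.0214]
eef_rot: [0.0, 0.878, 0.478, 0.0]
force: [-1.6, -0.2, 6.8]
opening: 0.0479
grip_force: 20.0
```

Request:
apply_moves:
  moves:
    - [[0,0,-10],[0,0,0],-1]
    - [[0,0,-40],[0,0,0],-1]
    - [[0,0,-90],[0,0,0],-1]
    - [[0,0,-120],[0,0,0],-1]
    - [[0,0,-120],[0,0,0],-1]

```text
time: 65.45
tool_pos: [0.6125, 0.0746, 0.1003]
eef_rot: [0.001, 0.878, 0.478, 0.002]
force: [0.3, -0.6, -3.0]
opening: 0.0476
grip_force: 20.0
```

```bash
python3 -c "
from h import *
st(); p=PL-.02*BX; print(p); go(p[0],p[1],.1,40)
for n in('wrist','side'):
  c=cam(n)
  for m in bot.masks_of(n,'trayD_mid')[:1]: print(n,m['p'],rect(c,m['mask'],.142))"
```

```text
65.45 tcp [0.6125 0.0746 0.1003] rot [[0.543, 0.84, 0.004], [0.84, -0.543, 0.0], [0.002, 0.003, -1.0]] F [ 0.3 -0.6 -3. ] op 0.0476 g 19.968159198760986 q [ 0.06  0.51  1.4  -0.    1.23  0.64]
[ 0.43735838 -0.20147442]
shift [-326.9    2.8   -0.5] turn [ 0.004  0.    -1.272] q6 -65
wrist 0.82 [619.6  85.8  98.5  48.2  56.4]
side 0.55 [600.4  82.9 121.2  66.5  54.7]
```

```bash
python3 -c "
from h import *
st(); p=PL-.018*BX; go(p[0],p[1],.05,40)"
```

```text
65.65 tcp [0.6106 0.0745 0.096 ] rot [[0.543, 0.84, -0.003], [0.84, -0.543, -0.0], [-0.002, -0.002, -1.0]] F [ 0.7  0.1 -1.4] op 0.0478 g 19.968136847019196 q [ 0.06  0.51  1.4  -0.    1.23  0.64]
shift [-326.3    6.3   46.6] turn [-0.003  0.    -1.272] q6 -65
```

Request:
apply_moves:
  moves:
    - [[-326,5,-20],[0,0,-1.272],-1]
    - [[-326,5,-20],[0,0,-1.272],-1]
    - [[-326,5,-20],[0,0,-1.272],-1]
    - [[-326,5,-20],[0,0,-1.272],-1]
    - [[-326,5,-20],[0,0,-1.272],-1]
    - [[-326,5,-20],[0,0,-1.272],-1]
    - [[-326,5,-20],[0,0,-1.272],-1]
    - [[-326,5,-20],[0,0,-1.272],-1]
    - [[-326,5,20],[0,0,-1.272],-1]
    - [[-326,5,46],[0,0,-1.272],-1]
    - [[-326,5,46],[0,0,-1.272],-1]

```text
time: 67.03
tool_pos: [0.4376, -0.201, 0.05]
eef_rot: [-0.002, 0.424, 0.906, 0.0]
force: [0.2, -0.2, -1.4]
opening: 0.0474
grip_force: 20.0
```

```bash
python3 -c "
from h import *
st(); p=PL-.018*BX; go(p[0],p[1],.001,40)
c=cam('wrist')
for m in bot.masks_of('wrist','trayD_mid')[:1]: print(m['p'],rect(c,m['mask'],.093),p2w(c,[m['at'][::-1]],.09))
for n in('top','side'):
  c=cam(n)
  for m in bot.masks_of(n,'trayD_mid')[:1]: print(n,m['p'],rect(c,m['mask'],.093))
"
```

```text
67.03 tcp [ 0.4376 -0.201   0.05  ] rot [[-0.641, 0.768, -0.004], [0.768, 0.641, 0.002], [0.004, -0.002, -1.0]] F [ 0.2 -0.2 -1.4] op 0.0474 g 19.968246817588806 q [-0.51  0.29  1.83 -0.    1.02 -1.2 ]
shift [-2.4 -0.5 49. ] turn [-0.002 -0.004 -0.002] q6 -65
0.97 [ 430.1 -190.7   98.8   48.7  -51.1] [[ 0.430642   -0.18859438  0.09      ]]
top 0.49 [ 392.6 -171.2    8.6    4.7   64.4]
side 0.86 [ 434.8 -196.7  141.9   55.9  -52.1]
```

Good and centred. Lower and release.

Request:
apply_moves:
  moves:
    - [[-2,0,30],[0,0,0],-1]
    - [[-2,0,44],[0,0,0],-1]
    - [[-2,0,48],[0,0,0],-1]
    - [[-2,0,50],[0,0,0],-1]
    - [[-2,0,50],[0,0,0],-1]

```text
time: 67.95
tool_pos: [0.4402, -0.2037, 0.0024]
eef_rot: [0.0, 0.423, 0.906, -0.0]
force: [-0.2, 0.4, -1.1]
opening: 0.0476
grip_force: 20.0
```

Request:
apply_moves:
  moves:
    - [[0,0,0],[0,0,0],0.2]
    - [[0,0,0],[0,0,0],0.4]
    - [[0,0,-3],[0,0,0],0.4]
    - [[0,0,-40],[0,0,0],0.4]
    - [[0,0,-90],[0,0,0],0.4]
    - [[0,0,-130],[0,0,0],0.4]
    - [[0,100,-150],[0,0,0],0.4]
    - [[0,160,-150],[0,0,0],0.4]

```text
time: 68.95
tool_pos: [0.5361, -0.1235, 0.1507]
eef_rot: [0.001, 0.423, 0.906, 0.0]
force: [1.4, -1.3, 0.2]
opening: 0.0659
grip_force: 0.0
```

```bash
cat >> h.py <<'E'
def bb(r): # rect -> plinth coords
    q=np.array(r[:2])/1e3-PL; return np.round([q@BX*1e3,q@BY*1e3,r[4]+50],1)
E
python3 -c "
from h import *
st()
for n in('top','side'):
  c=cam(n)
  for m in bot.masks_of(n,'trayD_mid')[:2]: r=rect(c,m['mask'],.044); print(n,m['p'],r,bb(r))
  for m in bot.masks_of(n,'unit_drawer0_handle')[:1]: print(m['p'],m['at'],rect(c,m['mask'],.062),p2w(c,[m['at'][::-1]],.062))
  for m in bot.masks_of(n,'unit')[:1]: print('unit',m['p'],rect(c,m['mask'],.1))
  cv2.imwrite('pics/h_'+n+'.png',c['color'])
"
```

```text
68.95 tcp [ 0.5361 -0.1235  0.1507] rot [[-0.642, 0.767, 0.002], [0.767, 0.642, -0.001], [-0.002, 0.001, -1.0]] F [ 1.4 -1.3  0.2] op 0.0659 g 0.0 q [-0.29  0.31  1.55 -0.    1.28 -0.99]
top 0.61 [ 440.4 -204.3  120.2   48.   -50.9] [-15.9   0.5  -0.9]
0.91 [123.6, 204.6] [658.4 -83.9 312.5  21.1  45.7] [[ 0.72770095 -0.0117457   0.062     ]]
unit 0.97 [ 720.1 -154.6  318.4  218.4   45.6]
side 0.72 [ 435.3 -194.9  140.6   54.5  -50.8] [-26.4   2.6  -0.8]
0.73 [226.7, 218.5] [645.5 -84.  315.6  93.9  45.2] [[ 0.65061311 -0.07034626  0.062     ]]
unit 0.56 [ 693.2 -126.4  310.8  296.4   45. ]
```

Request:
apply_moves:
  moves:
    - [[0,-110,0],[0,0,0],0.4]
    - [[0,-160,20],[0,0,0],0.4]
    - [[0,-160,80],[0,0,0],0.4]
    - [[0,-160,130],[0,0,0],0.4]
    - [[0,-160,147],[0,0,0],0.4]
    - [[0,-160,147],[0,0,0],-1]
    - [[0,-160,147],[0,0,0],-1]
    - [[0,-160,147],[0,0,0],-1]
    - [[2,-160,146],[0,0,0],-1]
    - [[4,-160,146],[0,0,0],-1]
    - [[4,-160,148],[0,0,0],-1]
    - [[4,-160,148],[0,0,0],0.4]
    - [[4,-160,148],[0,0,0],0.4]
    - [[4,-160,110],[0,0,0],0.4]
    - [[4,-160,50],[0,0,0],0.4]
    - [[0,-120,0],[0,0,0],0.2]
    - [[0,-60,0],[0,0,0],0]
    - [[0,0,0],[0,0,0],0]
    - [[0,0,0],[0,0,0],0]
  squeeze: 8

```text
time: 71.72
tool_pos: [0.5362, -0.1217, 0.1483]
eef_rot: [-0.001, 0.421, 0.907, -0.0]
force: [-0.5, -0.3, 0.2]
opening: 0.0471
grip_force: 0.0
```

```bash
python3 -c "
from h import *
st()
for n,P in(('top',[(208,150),(243,187)]),('side',[(197,240),(255,234)])):
  c=cam(n)
  q=p2w(c,P,.062)[:,:2]*1e3; d=q[1]-q[0]; print(n,np.round(q),np.round(q.mean(0),1),np.hypot(*d),np.degrees(np.arctan2(d[1],d[0])))
  m=bot.masks_of(n,'unit_drawer0_handle')[0]['mask']
  hsv=cv2.cvtColor(c['color'],cv2.COLOR_BGR2HSV)
  g=(cv2.dilate(m.astype(np.uint8),np.ones((21,21)))>0)&(hsv[...,1]<70)&(hsv[...,2]>100)
  k,l,s,_=cv2.connectedComponentsWithStats(g.astype(np.uint8)); i=1+np.argmax(s[1:,4]); print(s[i],rect(c,l==i,.062))
  for m in bot.masks_of(n,'trayD_mid')[:2]: r=rect(c,m['mask'],.044); print(n,m['p'],r,bb(r))
"
```

```text
71.72 tcp [ 0.5362 -0.1217  0.1483] rot [[-0.646, 0.764, -0.001], [0.764, 0.646, 0.0], [0.001, -0.001, -1.0]] F [-0.5 -0.3  0.2] op 0.0471 g 0.0 q [-0.29  0.32  1.55  0.    1.28 -0.99]
top [[ 667.  -21.]
 [ 583. -102.]] [625.  -61.8] 116.1292811706149 -135.77410707724508
[227 138   1   1   1] [695.3 -63.5   0.    0.    0. ]
top 0.75 [ 431.3 -208.5  121.    48.6  -49.5] [-18.5  -9.2   0.5]
top 0.4 [662.7 -82.2 319.1  24.8  45.7] [ 33.5 249.3  95.7]
side [[666. -17.]
 [574. -89.]] [619.7 -53.2] 117.44629208557261 -141.86879907546185
[194 219  63  25 421] [633.8 -66.4 128.6  45.3  45.1]
```

The clamped rows made my nudge grip one wall instead, and it slid the tray 9 mm sideways (BX −18.5, BY −9). I'll regrip it properly and recentre it.

```bash
python3 -c "
from h import *
go(.4313,-.2085,.1,40);go(.4313,-.2085,.001,40); st()"
```

```text
shift [   1.8 -132.4   49.2] turn [-0.    -0.    -0.001] q6 -66
shift [   1.8 -132.3  148.2] turn [-0.    -0.    -0.001] q6 -66
72.03 tcp [ 0.534  -0.1249  0.1491] rot [[-0.642, 0.767, -0.0], [0.767, 0.642, -0.0], [0.0, -0.0, -1.0]] F [1.3 0.  0.1] op 0.0467 g 0.0 q [-0.3   0.31  1.55 -0.    1.28 -0.99]
```

Request:
apply_moves:
  moves:
    - [[2,-60,0],[0,0,0],0.5]
    - [[2,-120,0],[0,0,0],0.5]
    - [[2,-132,30],[0,0,0],0.5]
    - [[2,-132,80],[0,0,0],0.5]
    - [[2,-132,130],[0,0,0],0.5]
    - [[2,-132,147],[0,0,0],0.4]
    - [[2,-132,147],[0,0,0],0.4]
    - [[2,-132,147],[0,0,0],-1]
    - [[2,-132,147],[0,0,0],-1]
    - [[2,-132,147],[0,0,0],-1]
    - [[2,-132,147],[0,0,0],-1]
    - [[2,-131,144],[0,0,0],-1]
    - [[3,-127,144],[0,0,0],-1]
    - [[3,-123,144],[0,0,0],-1]
    - [[3,-123,147],[0,0,0],-1]
    - [[3,-123,148],[0,0,0],-1]
    - [[3,-123,148],[0,0,0],0.4]
    - [[3,-123,148],[0,0,0],0.4]
    - [[3,-123,110],[0,0,0],0.4]
    - [[3,-123,60],[0,0,0],0.4]
  squeeze: 15

```text
time: 74.53
tool_pos: [0.4377, -0.2005, 0.0891]
eef_rot: [-0.002, 0.423, 0.906, -0.0]
force: [0.5, -0.4, -0.5]
opening: 0.0659
grip_force: 0.0
```

Request:
apply_moves:
  moves:
    - [[0,0,-60],[0,0,0],0]
    - [[0,40,-80],[0,0,0],-0.28]
    - [[0,90,-80],[0,0,0],-0.28]
    - [[0,90,-80],[0,0,0],-0.28]

```text
time: 75.03
tool_pos: [0.5087, -0.1412, 0.1685]
eef_rot: [-0.0, 0.421, 0.907, -0.0]
force: [-0.2, -0.1, -0.4]
opening: 0.0342
grip_force: 0.0
```

```bash
python3 -c "
from h import *
st()
for n in('top','side'):
  c=cam(n)
  for m in bot.masks_of(n,'trayD_mid')[:1]: r=rect(c,m['mask'],.044); print(n,m['p'],r,bb(r))
go(.6222,-.0566,.1,-44.7)
"
```

```text
75.03 tcp [ 0.5087 -0.1412  0.1685] rot [[-0.645, 0.764, -0.001], [0.764, 0.645, 0.0], [0.001, -0.0, -1.0]] F [-0.2 -0.1 -0.4] op 0.0342 g 0.0 q [-0.34  0.25  1.59  0.    1.3  -1.04]
top 0.56 [ 424.8 -205.5  122.3   39.7  -67.5] [-25.  -12.2 -17.5]
side 0.65 [ 433.3 -190.8  136.1   52.9  -49.9] [-30.8   3.8   0.1]
shift [ -7.6 144.3  68.6] turn [-1.000e-03 -0.000e+00  1.478e+00] q6 40
```

Request:
apply_moves:
  moves:
    - [[-8,144,40],[0,0,1.478],-0.28]
    - [[-8,144,40],[0,0,1.478],-0.28]
    - [[-8,144,40],[0,0,1.478],-0.28]
    - [[-8,144,40],[0,0,1.478],-0.28]
    - [[-8,144,40],[0,0,1.478],-0.28]
    - [[-8,144,40],[0,0,1.478],-0.28]
    - [[-8,144,40],[0,0,1.478],-0.28]
    - [[-8,144,40],[0,0,1.478],-0.28]
    - [[-8,144,68],[0,0,1.478],-0.28]
    - [[-8,144,68],[0,0,1.478],-0.28]
    - [[-8,144,68],[0,0,1.478],-0.28]

```text
time: 76.6
tool_pos: [0.623, -0.0571, 0.1019]
eef_rot: [0.0, 0.923, 0.385, 0.0]
force: [0.0, 0.5, 0.4]
opening: 0.034
grip_force: 0.0
```

Run:
```python
from h import *
st(); go(.6222,-.0566,.02,-44.7)
u=np.array([.707,-.707]);v=np.array([.707,.707])
for n in('wrist','side'):
  c=cam(n); hsv=cv2.cvtColor(c['color'],cv2.COLOR_BGR2HSV)
  cv2.imwrite('pics/hd_'+n+'.png',c['color'])
  g=(hsv[...,1]<60)&(hsv[...,2]>120)
  # keep pixels near expected bar
  ys,xs=np.nonzero(g); P=p2w(c,np.c_[xs,ys],.062)[:,:2]*1e3; a=P@u; b=P@v
  k=(abs(a-480)<25)&(abs(b-400)<75)
  print(n,k.sum(),[(i,round(a[k&(abs(b-i)<5)].min()),round(a[k&(abs(b-i)<5)].max()),int((k&(abs(b-i)<5)).sum())) for i in range(330,475,12) if (k&(abs(b-i)<5)).any()])
c=cam('top')
for m in bot.masks_of('top','trayD_mid')[:1]: r=rect(c,m['mask'],.044); print(m['p'],r,bb(r))
```

```text
76.6 tcp [ 0.623  -0.0571  0.1019] rot [[0.703, 0.711, 0.0], [0.711, -0.703, -0.0], [0.0, 0.0, -1.0]] F [0.  0.5 0.4] op 0.034 g 0.0 q [-0.15  0.53  1.37 -0.    1.25  0.63]
shift [-0.2 -0.9 81.9] turn [ 0. -0.  0.] q6 40
wrist 1692 [(342, 475, 484, 102), (354, 475, 504, 227), (366, 475, 484, 110), (378, 475, 484, 121), (390, 476, 484, 64), (402, 478, 483, 53), (414, 476, 483, 92), (426, 476, 483, 120), (438, 475, 483, 120), (450, 475, 505, 249), (462, 475, 483, 114)]
side 367 [(342, 474, 504, 29), (354, 473, 503, 39), (366, 473, 488, 26), (378, 473, 489, 27), (390, 474, 487, 23), (402, 474, 487, 23), (414, 474, 488, 24), (426, 474, 487, 24), (438, 473, 487, 26), (450, 473, 505, 46), (462, 474, 487, 18)]
0.62 [ 437.3 -199.5  118.7   48.2  -49.5] [-21.6   1.2   0.5]
```

View pics/hd_wrist.png

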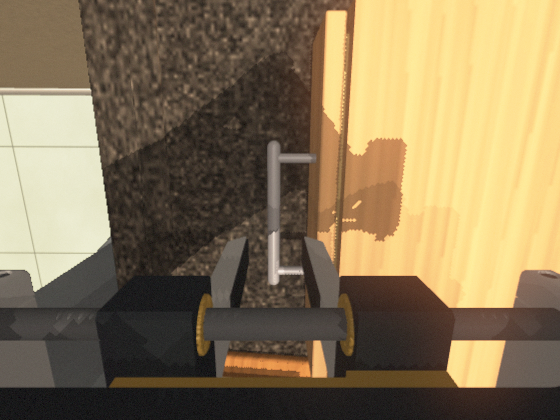

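Last view: the bar runs along col 274, centred between the fingers at (235,255) and (320,255). The top camera puts tray 1 at (−21.6, +1.2) mm. I'll grip the bar and pull.

Request:
apply_moves:
  moves:
    - [[0,-1,30],[0,0,0],-0.4]
    - [[0,-1,55],[0,0,0],-0.4]
    - [[0,-1,75],[0,0,0],-0.4]
    - [[0,-1,82],[0,0,0],-0.4]
    - [[0,-1,82],[0,0,0],-0.4]
    - [[0,-1,82],[0,0,0],-1]
    - [[0,-1,82],[0,0,0],-1]
    - [[0,-1,82],[0,0,0],-1]
    - [[0,-1,82],[0,0,0],-1]
  squeeze: 20

```text
time: 77.92
tool_pos: [0.6224, -0.0558, 0.0196]
eef_rot: [0.0, 0.923, 0.385, 0.0]
force: [-1.2, -0.1, 5.5]
opening: 0.0102
grip_force: 20.0
```

Request:
apply_moves:
  moves:
    - [[0,-10,0],[0,0,0],-1]
    - [[0,-30,0],[0,0,0],-1]
    - [[0,-60,0],[0,0,0],-1]
    - [[0,-90,0],[0,0,0],-1]
    - [[0,-120,0],[0,0,0],-1]
    - [[0,-145,0],[0,0,0],-1]
    - [[0,-158,0],[0,0,0],-1]
    - [[0,-164,0],[0,0,0],-1]
    - [[0,-168,0],[0,0,0],-1]
    - [[0,-168,0],[0,0,0],-1]

```text
time: 79.18
tool_pos: [0.5069, 0.0592, 0.0198]
eef_rot: [0.004, 0.923, 0.385, 0.004]
force: [26.6, -23.1, -11.7]
opening: 0.0101
grip_force: 20.0
```

Request:
apply_moves:
  moves:
    - [[0,4,0],[0,0,0],-1]
    - [[0,4,0],[0,0,0],-0.3]
    - [[0,4,0],[0,0,0],-0.3]
    - [[0,4,-40],[0,0,0],-0.3]
    - [[0,4,-100],[0,0,0],0]
    - [[0,4,-140],[0,0,0],0.3]
    - [[-60,-20,-160],[0,0,0],0.3]
    - [[-110,-20,-160],[0,0,0],0.3]
    - [[-110,-20,-160],[0,0,0],0.3]

```text
time: 80.3
tool_pos: [0.4094, -0.003, 0.1793]
eef_rot: [0.0, 0.923, 0.384, 0.0]
force: [0.6, -0.1, 0.2]
opening: 0.0607
grip_force: 0.0
```

Run:
```python
from h import *
st(); u=np.array([.707,-.707]);v=np.array([.707,.707])
for n in('top','side','wrist'):
  c=cam(n)
  for m in bot.masks_of(n,'trayA_mid')[:5]:
    r=rect(c,m['mask'],.044); print(n,round(m['p'],2),m['mask'].sum(),r,'ab',np.round([r[:2]@u,r[:2]@v],1))
  for m in bot.masks_of(n,'unit_drawer0_handle')[:1]: r=rect(c,m['mask'],.07); print('drawer',r,'ab',np.round([r[:2]@u,r[:2]@v],1))
```

```text
80.3 tcp [ 0.4094 -0.003   0.1793] rot [[0.704, 0.71, 0.0], [0.71, -0.704, -0.0], [-0.0, 0.0, -1.0]] F [ 0.6 -0.1  0.2] op 0.0607 g 0.0 q [-0.1  -0.03  1.87 -0.    1.3   0.69]
top 0.65 1192 [536.6 -83.6 121.3  53.6 -44.9] ab [438.5 320.3]
drawer [583.3 -15.5 315.9 225.3  45. ] ab [423.4 401.4]
side 0.8 776 [547.8 -92.7  91.9  50.9 -45. ] ab [452.8 321.8]
drawer [585.3 -22.  309.3 249.1  45.7] ab [429.4 398.3]
wrist 0.56 4237 [538.7 -81.7 117.4  49.7 -45.8] ab [438.6 323.1]
wrist 0.56 910 [ 445.  -191.   102.    45.9  -49.8] ab [449.7 179.6]
drawer [562.5 -42.3 237.  235.4  45.4] ab [427.6 367.8]
```

The drawer is open. The nearest tray is at (538,−82). I'll pick it up and place it as level 2.

```bash
python3 -c "
from h import *
go(.538,-.0824,.1,45); go(.538,-.0824,.0005,45)"
```

```text
shift [ 31.5 147.1  78.5] turn [-1.000e-03 -0.000e+00 -1.564e+00] q6 -54
shift [ 31.6 147.1 178. ] turn [-1.000e-03 -0.000e+00 -1.564e+00] q6 -54
```

Request:
apply_moves:
  moves:
    - [[31,147,0],[0,0,-1.564],0.3]
    - [[31,147,0],[0,0,-1.564],0.3]
    - [[31,147,0],[0,0,-1.564],0.3]
    - [[31,147,0],[0,0,-1.564],0.3]
    - [[31,147,0],[0,0,-1.564],0.3]
    - [[31,147,0],[0,0,-1.564],0.3]
    - [[31,147,0],[0,0,-1.564],0.3]
    - [[31,147,0],[0,0,-1.564],0.3]
    - [[31,147,20],[0,0,-1.564],0.3]
    - [[31,147,20],[0,0,-1.564],0.3]
    - [[31,147,20],[0,0,-1.564],0.3]

```text
time: 82.12
tool_pos: [0.5377, -0.0831, 0.1594]
eef_rot: [-0.0, 0.384, 0.923, -0.0]
force: [0.0, 0.2, -0.0]
opening: 0.0611
grip_force: 0.0
```

Run:
```python
from h import *
st(); u=np.array([.707,-.707]);v=np.array([.707,.707])
for n in('top','side','wrist'):
  c=cam(n)
  for m in bot.masks_of(n,'trayA_mid')[:5]:
    r=rect(c,m['mask'],.044); print(n,round(m['p'],2),m['mask'].sum(),r,'ab',np.round([r[:2]@u,r[:2]@v],1))
go(.538,-.0824,.0005,45)
```

```text
82.12 tcp [ 0.5377 -0.0831  0.1594] rot [[-0.705, 0.709, -0.0], [0.709, 0.705, -0.0], [0.0, -0.0, -1.0]] F [ 0.   0.2 -0. ] op 0.0611 g 0.0 q [-0.22  0.3   1.55 -0.    1.29 -1.  ]
top 0.66 1555 [ 440.9 -441.6  121.8   84.3  -89.2] ab [ 6.239e+02 -5.000e-01]
side 0.94 754 [546.9 -91.2  90.3  51.6 -44.1] ab [451.1 322.2]
side 0.21 12122 [600.5 -41.3 322.1 258.4  45. ] ab [453.8 395.4]
wrist 0.94 4424 [537.7 -81.3 119.5  47.8 -45.7] ab [437.6 322.7]
shift [  0.3   0.9 158.8] turn [-0.     0.    -0.001] q6 -54
```

Request:
apply_moves:
  moves:
    - [[0,1,55],[0,0,0],0.3]
    - [[0,1,105],[0,0,0],0.3]
    - [[0,1,140],[0,0,0],0.3]
    - [[0,1,154],[0,0,0],0.3]
    - [[0,1,158],[0,0,0],0.3]
    - [[0,1,158],[0,0,0],0.3]
    - [[0,1,158],[0,0,0],-1]
    - [[0,1,158],[0,0,0],-1]
    - [[0,1,158],[0,0,0],-1]
    - [[0,1,158],[0,0,0],-1]
    - [[0,1,155],[0,0,0],-1]
    - [[0,1,130],[0,0,0],-1]
    - [[0,1,80],[0,0,0],-1]
    - [[0,1,30],[0,0,0],-1]
    - [[0,1,30],[0,0,0],-1]
  squeeze: 20

```text
time: 84.3
tool_pos: [0.5398, -0.0828, 0.1327]
eef_rot: [0.003, 0.383, 0.924, 0.0]
force: [0.4, 0.1, -2.5]
opening: 0.0481
grip_force: 20.0
```

Run:
```python
from h import *
st(); p=PL+.02*BX; go(p[0],p[1],.06,40); go(p[0],p[1],.0235,40)
```

```text
84.3 tcp [ 0.5398 -0.0828  0.1327] rot [[-0.706, 0.708, 0.006], [0.708, 0.706, -0.001], [-0.005, 0.003, -1.0]] F [ 0.4  0.1 -2.5] op 0.0481 g 19.984022676944733 q [-0.22  0.32  1.58 -0.    1.23 -1.  ]
shift [ -51.2 -160.    72.4] turn [0.003 0.005 0.086] q6 -67
shift [ -51.  -160.1  108.9] turn [0.003 0.005 0.086] q6 -67
```

Request:
apply_moves:
  moves:
    - [[-20,-60,0],[0,0,0.04],-1]
    - [[-40,-115,0],[0,0,0.086],-1]
    - [[-51,-160,0],[0,0,0.086],-1]
    - [[-51,-160,20],[0,0,0.086],-1]
    - [[-51,-160,60],[0,0,0.086],-1]
    - [[-51,-160,75],[0,0,0.086],-1]
    - [[-51,-160,75],[0,0,0.086],-1]

```text
time: 85.18
tool_pos: [0.4604, -0.2312, 0.0532]
eef_rot: [-0.001, 0.422, 0.906, 0.0]
force: [-0.0, 0.3, -1.0]
opening: 0.0477
grip_force: 20.0
```

Run:
```python
from h import *
st(); p=PL+.02*BX; go(p[0],p[1],.0235,40)
c=cam('wrist')
for m in bot.masks_of('wrist','trayA_mid')[:2]: r=rect(c,m['mask'],.101); print(m['p'],r,bb(r))
```

```text
85.17 tcp [ 0.4604 -0.2312  0.0532] rot [[-0.643, 0.766, -0.002], [0.766, 0.643, 0.001], [0.002, -0.001, -1.0]] F [-0.   0.3 -1. ] op 0.0477 g 19.984045028686523 q [-0.54  0.36  1.74 -0.    1.05 -1.23]
shift [-2.5  1.5 29.7] turn [-0.001 -0.002  0.   ] q6 -67
0.78 [ 451.3 -219.7   94.9   46.5  -50.6] [ 2.9 -1.  -0.6]
```

Request:
apply_moves:
  moves:
    - [[-4,1,15],[0,0,0],-1]
    - [[-4,1,25],[0,0,0],-1]
    - [[-4,1,29],[0,0,0],-1]
    - [[-4,1,30],[0,0,0],-1]
    - [[-4,1,30],[0,0,0],-1]

```text
time: 85.9
tool_pos: [0.4643, -0.234, 0.0241]
eef_rot: [0.0, 0.423, 0.906, -0.0]
force: [0.5, -0.1, -2.2]
opening: 0.0476
grip_force: 20.0
```

Request:
apply_moves:
  moves:
    - [[0,0,0],[0,0,0],0.1]
    - [[0,0,0],[0,0,0],0.3]
    - [[0,0,-4],[0,0,0],0.3]
    - [[0,0,-50],[0,0,0],0.3]
    - [[0,0,-100],[0,0,0],0.3]
    - [[0,0,-130],[0,0,0],0.3]
    - [[0,60,-130],[0,0,0],0.3]
    - [[0,120,-130],[0,0,0],0.3]
    - [[0,170,-130],[0,0,0],0.3]
    - [[0,170,-130],[0,0,0],0.3]

```text
time: 87.15
tool_pos: [0.5958, -0.1224, 0.1535]
eef_rot: [-0.0, 0.421, 0.907, -0.0]
force: [-0.8, -0.4, 0.4]
opening: 0.0609
grip_force: 0.0
```

Run:
```python
from h import *
st(); u=np.array([.707,-.707]);v=np.array([.707,.707])
for n in('top','side','wrist'):
  c=cam(n)
  for m in bot.masks_of(n,'trayA_mid')[:5]:
    r=rect(c,m['mask'],.044); r2=rect(c,m['mask'],.066); print(n,round(m['p'],2),m['mask'].sum(),r,'ab',np.round([r[:2]@u,r[:2]@v],1),'stack',bb(r2),r2[2:4])
go(.5942,-.0258,.15,45)
```

```text
87.15 tcp [ 0.5958 -0.1224  0.1535] rot [[-0.645, 0.764, -0.001], [0.764, 0.645, 0.0], [0.001, -0.0, -1.0]] F [-0.8 -0.4  0.4] op 0.0609 g 0.0 q [-0.26  0.44  1.36  0.    1.33 -0.96]
top 0.86 1201 [ 464.5 -235.8  124.4   52.4  -51.9] ab [495.1 161.7] stack [22.2 -0.4 -1.9] [121.3  51.1]
side 0.79 1135 [ 468.7 -249.6  147.3   58.2  -50.5] ab [507.8 154.9] stack [13.6  1.5 -0.5] [142.7  56.4]
wrist 0.77 6248 [ 462.5 -240.9  129.    62.5  -50.3] ab [497.3 156.7] stack [21.2  5.8 -0.3] [120.3  58.2]
wrist 0.21 19420 [ 412.1 -240.6  210.   184.    40. ] ab [461.5 121.3] stack [ -9.2 -30.1  90. ] [195.8 171.5]
shift [76.3 64.3  4.3] turn [-0.     0.    -0.088] q6 -47
```

Request:
apply_moves:
  moves:
    - [[40,30,-10],[0,0,-0.088],0.3]
    - [[76,64,-20],[0,0,-0.088],0.3]
    - [[76,64,-20],[0,0,-0.088],0.3]
    - [[76,64,-20],[0,0,-0.088],0.3]

```text
time: 87.95
tool_pos: [0.5944, -0.0262, 0.1739]
eef_rot: [-0.0, 0.383, 0.924, -0.0]
force: [0.6, -0.6, -0.4]
opening: 0.0606
grip_force: 0.0
```

Run:
```python
from h import *
st(); u=np.array([.707,-.707]);v=np.array([.707,.707])
for n in('wrist','side'):
  c=cam(n)
  for m in bot.masks_of(n,'trayA_mid')[:5]:
    r=rect(c,m['mask'],.044); print(n,round(m['p'],2),m['mask'].sum(),r,'ab',np.round([r[:2]@u,r[:2]@v],1))
c=bot.camera('wrist')
# brightness profile across drawer at a=438, z=.044 along b
hsv=cv2.cvtColor(c['color'],cv2.COLOR_BGR2HSV)
for a in (400,440,470):
  B=np.arange(270,540,6); P=np.c_[np.outer(a*np.ones(len(B)),u/1e3)+np.outer(B,v/1e3),np.full(len(B),.044)]
  q=w2p(c,P).round().astype(int); print(a,[(int(b),*map(int,hsv[y,x])) for b,(x,y) in zip(B,q) if 0<=x<560 and 0<=y<420][::2])
```

```text
87.95 tcp [ 0.5944 -0.0262  0.1739] rot [[-0.707, 0.707, -0.0], [0.707, 0.707, -0.0], [0.0, -0.0, -1.0]] F [ 0.6 -0.6 -0.4] op 0.0606 g 0.0 q [-0.11  0.4   1.38 -0.    1.36 -0.89]
wrist 0.61 4765 [ 462.4 -243.3  134.    64.7  -51.3] ab [498.9 154.9]
side 0.67 1140 [ 468.5 -249.9  147.4   59.9  -49.9] ab [507.9 154.6]
400 [(270, 17, 126, 113), (282, 18, 125, 174), (294, 21, 116, 244), (306, 25, 102, 252), (318, 24, 106, 251), (330, 23, 107, 250), (342, 27, 86, 254), (354, 27, 87, 254), (366, 23, 109, 250), (378, 22, 109, 250), (390, 17, 127, 162), (402, 18, 126, 194), (414, 17, 126, 198), (426, 18, 126, 195), (438, 18, 127, 197), (450, 17, 126, 199), (462, 25, 94, 253), (474, 27, 84, 253), (486, 27, 88, 253), (498, 16, 125, 133), (510, 17, 126, 202), (522, 18, 131, 164), (534, 17, 134, 143)]
440 [(270, 17, 131, 121), (282, 18, 130, 161), (294, 23, 109, 250), (306, 23, 107, 251), (318, 23, 107, 251), (330, 23, 108, 251), (342, 27, 83, 254), (354, 27, 86, 254), (366, 26, 91, 254), (378, 25, 98, 253), (390, 17, 130, 196), (402, 17, 128, 192), (414, 17, 128, 189), (426, 18, 125, 189), (438, 18, 128, 188), (450, 18, 129, 188), (462, 17, 124, 205), (474, 18, 126, 206), (486, 17, 127, 189), (498, 17, 129, 146), (510, 18, 130, 189), (522, 18, 122, 152), (534, 16, 126, 115)]
470 [(270, 17, 122, 125), (282, 18, 130, 163), (294, 23, 104, 252), (306, 23, 106, 252), (318, 24, 102, 252), (330, 23, 105, 252), (342, 23, 103, 252), (354, 23, 109, 251), (366, 23, 106, 252), (378, 25, 95, 254), (390, 17, 127, 199), (402, 17, 128, 195), (414, 17, 129, 195), (426, 18, 130, 194), (438, 17, 130, 196), (450, 17, 127, 195), (462, 18, 128, 176), (474, 17, 129, 204), (486, 18, 127, 185), (498, 17, 124, 132), (510, 18, 128, 192), (522, 18, 120, 153), (534, 17, 120, 115)]
```

Run:
```python
from h import *
u=np.array([.707,-.707]);v=np.array([.707,.707])
A=np.arange(535,340,-9); B=np.arange(264,546,6)
for n in('wrist','side','top'):
  c=bot.camera(n); hsv=cv2.cvtColor(c['color'],cv2.COLOR_BGR2HSV); print(n,'rows a=535..',' cols b=264..546')
  for a in A:
    P=np.c_[np.outer(a*np.ones(len(B)),u/1e3)+np.outer(B,v/1e3),np.full(len(B),.04)]
    q=w2p(c,P).round().astype(int)
    s=''
    for x,y in q:
      if not(0<=x<560 and 0<=y<420): s+=' '; continue
      h,S_,V=hsv[y,x]; s+= 'k' if V<90 else ('#' if h>=20 and V>120 and S_>50 else ('+' if h>=20 else ('.' if V>160 else ',')))
    print('%3d'%a,s)
```

```text
wrist rows a=535..  cols b=264..546
535 ,,,,,,,,,kkkk,,,,,,,,,,,,,,,,,,,,,,kkk,,,,,,,,,
526 ,,,,,,,,,,kkk..,,,,,,,,,.,,,.,,,,.kkk,,,,,..,,,
517 ,,,,##,,,,,kkk###################.kk,,,,.####,,
508 ,,,,###.,,,,kk###################,k,,,,.#####,,
499 ,,,.#####,,,kk###################,k,,,.######,,
490 ,,,.#######.,.##################,,,,,,,,,###.,,
481 ,,,.##########################..,,.....,,####,,
472 ,,,.################........#...,......,,.#.,,,
463 ,,..################............,......,,..,,,,
454 ,,,.################............,......,,..,,,,
445 ,,,.################............,.......,..,,,,
436 ,,..################............,.......,..,,,,
427 ,,,.################............,......,,..,,,,
418 ,,,.################............,......,,...,,,
409 ,,..##################........##.####..,,...,,,
400 ,,.,################....,........######,,...,,,
391 ,,,,################.,.,,.......,.####.,,..##,,
382 ,,,,###############,,,,,,.......,...#..,,.###,,
373 .#.###########,...,,,,,,,,,,..............#####
364 ............,,,,,,,,,,,,,,,,,............######
355 ...........,,,,,,,,,
[... 1736 characters left out ...]
kkkkkkkk,kkkkkkkk#######
454 ##################kkkkkkkkkkkkkkkkkkkkk########
445 ##################,kkkkkkkkkkkkkkkkkkk######+##
436 ##.###############kkkkkkkkkkkkkkkkkkk######++++
427 ##.###############kkkkkkkkkkkkkkkkk#######kk+++
418 #..###############kkkkkkkkkkkkkkkk#######kkkk++
409 ..################kkk,kkkkkkkkkkk#######kk#kkkk
400 ..,###############kkkkkkkkkkkkkk######+kkkk+kkk
391 ...###############,,kkkkkkkkkkk######.+.kkkkk+#
382 #,.##############,,,,,,kkkkkkk#######,...##,kkk
373 ##,,###.........,,,,,,kkkkkkk#########,,,,#####
364 ...............,,,,,kkkkkkk+############....##.
355 ....##.......,,,,,,,kkkkkk#####################
346 kkkkkkkk,kkkkkk,kkkkkkkk+#######+########+++k,,
```

```bash
python3 -c "
from h import *
go(.649,.0297,.17,45)"
```

```text
shift [ 0.7 77.7  3.8] turn [-0. -0.  0.] q6 -42
```

Request:
apply_moves:
  moves:
    - [[1,40,0],[0,0,0],0.3]
    - [[1,78,0],[0,0,0],0.3]
    - [[1,78,0],[0,0,0],0.3]
    - [[1,78,0],[0,0,0],0.3]

```text
time: 88.85
tool_pos: [0.6487, 0.0302, 0.1736]
eef_rot: [-0.0, 0.382, 0.924, -0.0]
force: [0.7, 0.3, -0.1]
opening: 0.0613
grip_force: 0.0
```

Run:
```python
from h import *
st(); u=np.array([.707,-.707]);v=np.array([.707,.707])
A=np.arange(520,355,-7); B=np.arange(264,546,4)
for n in('wrist','top'):
  c=cam(n); g=cv2.cvtColor(c['color'],cv2.COLOR_BGR2GRAY); print(n)
  for m in bot.masks_of(n,'trayA_mid')[:4]:
    r=rect(c,m['mask'],.044); print(n,round(m['p'],2),m['mask'].sum(),r,'ab',np.round([r[:2]@u,r[:2]@v],1))
  for a in A:
    P=np.c_[np.outer(a*np.ones(len(B)),u/1e3)+np.outer(B,v/1e3),np.full(len(B),.04)]
    q=w2p(c,P).round().astype(int)
    print('%3d'%a,''.join(' .:-=+*#%@'[int(g[y,x])*10//256] if 0<=x<560 and 0<=y<420 else '?' for x,y in q))
```

```text
88.85 tcp [0.6487 0.0302 0.1736] rot [[-0.708, 0.707, -0.001], [0.707, 0.708, -0.0], [0.001, -0.001, -1.0]] F [ 0.7  0.3 -0.1] op 0.0613 g 0.0 q [-0.01  0.53  1.2  -0.    1.42 -0.8 ]
wrist
wrist 0.79 2700 [ 467.6 -232.   123.8   46.9  -52.9] ab [494.6 166.6]
520 -----==%%%%%%%%#%#%%%%%%#%%%=-=====:....#%%######%%##%#%%%###%##%###=-:
513 ----===%%%%%%%%%%%%%%%%%%%%%%+=====-:...%%%#%%%###%####%#####%######=-.
506 ----+**@@%%@%%@@@@@%%%%@@@@@@%%======:.:%%%%%%%%%%%%%%%%%%%%%%%%%%%%=-.
499 ----+**@@@@@@@@@@@@@@@@@@@@@@@@@======::@@@@@@@@@@%%@%%@%%%%%%@@@%%%=::
492 ----=++@@@@@@@@@@@@@@@@@@@@@@@@@@*====-:@@@@@@@@@%%----------%%%%##*-::
485 ----+++%%%%%%%%%%%%%%%%%%%%%%%%%%%%%%%%%%%%%%%%%@#%#@@@@%%%%*%*@@===--=
478 ----=++%%%%%%%%%%%%%%%%%%%%%%%%%%%%%%%%%%%%%%%@@@***@@@@%@%%*%%@*===--+
471 ----=++%%%%%%%%%%%%%%%%%%%%%%%%%%%%%%%%%%%%%@@@@%=+********==*#**===--+
464 ----=++@@@@@@@@@@@@@@@@@@@@@@@@@@@@@@@@@@@@@@@@@@++********+=****+==--+
457 ----+++@@@@@@@@@@@@@@@@@@@@@@@@@@@@@@@@@@@@@@@@@@++********==****===--+
450 ----+++%%%%%%%%@@@@@%@@@@@@@@@@@@@@@@@@@@@@@@@@@@=+********+=***+===--+
443 -
[... 2178 characters left out ...]
+::--:.....   ..
415 #%++@@@@@@@@@@@@@@@@@@@@@@@@@@@@@@@@@@@@@@@@@@*=-+*****+.:::.:..       
408 %%*+@@@@@@@@@@@@@%@@@@@@@@@@@@@@@@@@@@@@@@@@@*+=-=*****-..::..         
401 #%*+@@@@@@@@@%%%%%@@@@%%%%%%@@@%%%@@@@@@@@@%#===-=++++=-..:. ..      ..
394 #%*#@@@@@@@%%%%%%%%%%%%%%%%%%%%%%%%%%%%%%%===++--=+++===:.          ...
387 *%+%@@@@@@@@%%%%%%%%%%%%%%%%%%%%%%%%%%%%#---=-----=-----==-:=++----....
380 *%+#@#@@@%%%%%%%%*%%**%%##%%%#%%###%#%*-=+=---------------=++++--:.....
373 %@%+%%%+*%%******+++**-***=+##+++%****--------=--==---=---------:......
366 ***#***#+++#***#*+*******++*****+++*#----------==--=-----------.   ....
359 %%%%%%%%%%%%%%%####*####%%%%%%%%%%%*========================== . ......
```

The other drawer tray is at b of about 482 and the middle slot is empty, so there are three trays in all. I'll pick this last one.

Request:
apply_moves:
  moves:
    - [[0,2,60],[0,0,0],0.3]
    - [[0,2,120],[0,0,0],0.3]
    - [[0,2,155],[0,0,0],0.3]
    - [[0,2,168],[0,0,0],0.3]
    - [[0,2,173],[0,0,0],0.3]
    - [[0,2,173],[0,0,0],0.3]
    - [[0,2,173],[0,0,0],-1]
    - [[0,2,173],[0,0,0],-1]
    - [[0,2,173],[0,0,0],-1]
    - [[0,2,173],[0,0,0],-1]
    - [[0,2,170],[0,0,0],-1]
    - [[0,2,145],[0,0,0],-1]
    - [[0,2,95],[0,0,0],-1]
    - [[0,2,45],[0,0,0],-1]
    - [[0,2,45],[0,0,0],-1]
  squeeze: 20

```text
time: 90.92
tool_pos: [0.6521, 0.032, 0.1333]
eef_rot: [0.003, 0.382, 0.924, 0.001]
force: [-0.8, -0.9, -1.8]
opening: 0.0478
grip_force: 20.0
```

Run:
```python
from h import *
st(); p=PL-.02*BX; go(p[0],p[1],.1,40)
```

```text
90.92 tcp [0.6521 0.032  0.1333] rot [[-0.708, 0.706, 0.007], [0.706, 0.708, -0.0], [-0.005, 0.005, -1.0]] F [-0.8 -0.9 -1.8] op 0.0478 g 19.964014291763306 q [-0.01  0.56  1.25 -0.    1.33 -0.79]
shift [ -12.8 -317.1   31.9] turn [0.005 0.004 0.088] q6 -65
```

Request:
apply_moves:
  moves:
    - [[-3,-60,0],[0,0,0.03],-1]
    - [[-6,-120,0],[0,0,0.088],-1]
    - [[-9,-180,0],[0,0,0.088],-1]
    - [[-11,-240,0],[0,0,0.088],-1]
    - [[-13,-290,0],[0,0,0.088],-1]
    - [[-13,-317,10],[0,0,0.088],-1]
    - [[-13,-317,40],[0,0,0.088],-1]
    - [[-13,-317,55],[0,0,0.088],-1]
    - [[-13,-317,55],[0,0,0.088],-1]

```text
time: 92.05
tool_pos: [0.4351, -0.201, 0.0729]
eef_rot: [-0.002, 0.422, 0.906, 0.0]
force: [0.1, 0.5, -0.8]
opening: 0.0477
grip_force: 20.0
```

Run:
```python
from h import *
st(); p=PL-.02*BX; go(p[0],p[1],.0455,40)
c=cam('wrist')
for m in bot.masks_of('wrist','trayA_mid')[:2]: r=rect(c,m['mask'],.121); print(m['p'],r,bb(r))
```

```text
92.05 tcp [ 0.4351 -0.201   0.0729] rot [[-0.643, 0.766, -0.003], [0.766, 0.643, 0.001], [0.003, -0.001, -1.0]] F [ 0.1  0.5 -0.8] op 0.0477 g 19.964110851287842 q [-0.51  0.26  1.82 -0.    1.07 -1.21]
shift [-1.9  1.4 27.4] turn [-0.001 -0.003  0.001] q6 -65
0.49 [ 473.1 -244.8   34.8    2.2   40.1] [36.2 -0.5 90.1]
```

Request:
apply_moves:
  moves:
    - [[-2,1,12],[0,0,0],-1]
    - [[-2,1,22],[0,0,0],-1]
    - [[-2,1,26],[0,0,0],-1]
    - [[-2,1,27.5],[0,0,0],-1]
    - [[-2,1,27.5],[0,0,0],-1]

```text
time: 92.78
tool_pos: [0.4378, -0.2025, 0.0466]
eef_rot: [-0.0, 0.423, 0.906, -0.0]
force: [-0.3, -0.8, -1.8]
opening: 0.0475
grip_force: 20.0
```

Request:
apply_moves:
  moves:
    - [[0,0,0],[0,0,0],0.1]
    - [[0,0,0],[0,0,0],0.3]
    - [[0,0,-4],[0,0,0],0.3]
    - [[0,0,-50],[0,0,0],0.3]
    - [[0,0,-100],[0,0,0],0.3]
    - [[0,0,-130],[0,0,0],0.3]
    - [[0,60,-130],[0,0,0],0.1]
    - [[0,120,-130],[0,0,0],-0.2]
    - [[0,120,-130],[0,0,0],-0.4]

```text
time: 93.9
tool_pos: [0.5313, -0.123, 0.1762]
eef_rot: [-0.0, 0.421, 0.907, 0.0]
force: [0.1, -0.8, -0.2]
opening: 0.0347
grip_force: 0.0
```

Run:
```python
from h import *
st(); u=np.array([.707,-.707]);v=np.array([.707,.707])
for n in('top','side','wrist'):
  c=cam(n)
  for m in bot.masks_of(n,'trayA_mid')[:4]:
    r2=rect(c,m['mask'],.088); print(n,round(m['p'],2),m['mask'].sum(),r2,'stack',bb(r2))
h=315*u+402*v; print(h); go(h[0]/1e3,h[1]/1e3,.1,-44.7)
```

```text
93.9 tcp [ 0.5313 -0.123   0.1762] rot [[-0.646, 0.764, -0.001], [0.764, 0.646, 0.0], [0.001, -0.0, -1.0]] F [ 0.1 -0.8 -0.2] op 0.0347 g 0.0 q [-0.29  0.29  1.53  0.    1.33 -1.  ]
top 0.82 384 [ 489.6 -262.8   48.4   38.6   39.2] stack [60.6  0.6 89.2]
top 0.18 1267 [ 439.2 -205.3  120.6   49.5  -49.2] stack [-15.9  -1.    0.8]
side 0.53 191 [ 468.8 -195.2  135.    39.8  -69.2] stack [ -4.6  28.1 -19.2]
wrist 0.84 1027 [ 464.4 -214.7  104.6   48.8  -51.6] stack [ 7.5 12.2 -1.6]
[506.919  61.509]
shift [158.2 103.4  76.7] turn [0.    0.    1.477] q6 52
```

Request:
apply_moves:
  moves:
    - [[60,40,0],[0,0,0.3],-0.4]
    - [[158,103,0],[0,0,1.477],-0.4]
    - [[158,103,0],[0,0,1.477],-0.4]
    - [[158,103,0],[0,0,1.477],-0.4]
    - [[158,103,0],[0,0,1.477],-0.4]
    - [[158,103,0],[0,0,1.477],-0.4]
    - [[158,103,0],[0,0,1.477],-0.4]
    - [[158,103,0],[0,0,1.477],-0.4]
    - [[158,103,50],[0,0,1.477],-0.4]
    - [[158,103,50],[0,0,1.477],-0.4]
    - [[158,103,50],[0,0,1.477],-0.4]

```text
time: 95.58
tool_pos: [0.5075, 0.0616, 0.1282]
eef_rot: [0.0, 0.923, 0.386, 0.001]
force: [0.8, -0.2, 0.2]
opening: 0.0281
grip_force: 0.0
```

Run:
```python
from h import *
st(); u=np.array([.707,-.707]);v=np.array([.707,.707])
c=cam('wrist'); hsv=cv2.cvtColor(c['color'],cv2.COLOR_BGR2HSV)
ys,xs=np.nonzero((hsv[...,1]<60)&(hsv[...,2]>110)); P=p2w(c,np.c_[xs,ys],.062)[:,:2]*1e3; a=P@u;b=P@v; k=(abs(a-318)<28)&(abs(b-400)<75)
print([(i,round(a[k&(abs(b-i)<5)].min()),round(a[k&(abs(b-i)<5)].max()),int((k&(abs(b-i)<5)).sum())) for i in range(330,475,12) if (k&(abs(b-i)<5)).any()])
h=315*u+402*v; go(h[0]/1e3,h[1]/1e3,.02,-44.7)
for n in('top',):
  c=cam(n)
  for m in bot.masks_of(n,'trayA_mid')[:4]:
    r2=rect(c,m['mask'],.088); print(n,round(m['p'],2),m['mask'].sum(),r2,'stack',bb(r2))
```

```text
95.58 tcp [0.5075 0.0616 0.1282] rot [[0.702, 0.712, 0.001], [0.712, -0.702, 0.0], [0.001, 0.001, -1.0]] F [ 0.8 -0.2  0.2] op 0.0281 g 0.0 q [ 0.05  0.25  1.68 -0.    1.2   0.83]
[(330, 290, 297, 38), (342, 291, 322, 100), (354, 293, 338, 208), (366, 294, 344, 132), (378, 291, 345, 152), (390, 290, 321, 130), (402, 290, 320, 143), (414, 290, 321, 167), (426, 290, 321, 188), (438, 291, 321, 195), (450, 291, 346, 325), (462, 290, 320, 193), (474, 290, 298, 63)]
shift [ -0.9  -0.6 108.4] turn [ 0.001 -0.001  0.002] q6 52
top 0.58 349 [ 491.1 -264.2   46.8   37.5   41.3] stack [62.6  0.8 91.3]
```

Request:
apply_moves:
  moves:
    - [[-1,1,40],[0,0,0],-0.4]
    - [[-1,1,75],[0,0,0],-0.4]
    - [[-1,1,100],[0,0,0],-0.4]
    - [[-1,1,108],[0,0,0],-0.4]
    - [[-1,1,108],[0,0,0],-0.4]
    - [[-1,1,108],[0,0,0],-1]
    - [[-1,1,108],[0,0,0],-1]
    - [[-1,1,108],[0,0,0],-1]
    - [[-1,1,108],[0,0,0],-1]
  squeeze: 20

```text
time: 96.85
tool_pos: [0.5078, 0.0603, 0.0193]
eef_rot: [0.001, 0.923, 0.386, 0.001]
force: [2.6, -4.0, 5.9]
opening: 0.0104
grip_force: 20.0
```

Request:
apply_moves:
  moves:
    - [[0,10,0],[0,0,0],-1]
    - [[0,30,0],[0,0,0],-1]
    - [[0,60,0],[0,0,0],-1]
    - [[0,90,0],[0,0,0],-1]
    - [[0,120,0],[0,0,0],-1]
    - [[0,145,0],[0,0,0],-1]
    - [[0,158,0],[0,0,0],-1]
    - [[0,163,0],[0,0,0],-1]
    - [[0,166,0],[0,0,0],-1]
    - [[0,168,0],[0,0,0],-1]
    - [[0,168,0],[0,0,0],-1]

```text
time: 98.22
tool_pos: [0.6247, -0.056, 0.0192]
eef_rot: [-0.002, 0.923, 0.386, -0.002]
force: [-16.6, 6.8, 17.6]
opening: 0.0105
grip_force: 20.0
```

Request:
apply_moves:
  moves:
    - [[0,0,0],[0,0,0],-0.4]
    - [[0,0,0],[0,0,0],-0.4]
    - [[0,0,0],[0,0,0],-0.4]
    - [[0,0,-50],[0,0,0],-0.4]
    - [[0,0,-100],[0,0,0],-0.4]
    - [[0,0,-140],[0,0,0],0]
    - [[-20,-60,-150],[0,0,0],0]
    - [[-20,-120,-150],[0,0,0],0]
    - [[-20,-180,-150],[0,0,0],0]
    - [[-20,-240,-150],[0,0,0],0]
    - [[-20,-300,-150],[0,0,0],0]
    - [[-20,-300,-150],[0,0,0],0]

```text
time: 99.72
tool_pos: [0.3972, 0.1409, 0.1689]
eef_rot: [-0.0, 0.922, 0.388, 0.0]
force: [-0.4, -0.7, -0.5]
opening: 0.047
grip_force: 0.0
```

Run:
```python
from tri import *
st(); u=np.array([.707,-.707]);v=np.array([.707,.707])
for n in('top','side'):
  ends(n); c=cam(n)
  for m in bot.masks_of(n,'trayA_mid')[:4]:
    r2=rect(c,m['mask'],.088); print(n,round(m['p'],2),m['mask'].sum(),r2,'stack',bb(r2))
  hsv=cv2.cvtColor(c['color'],cv2.COLOR_BGR2HSV); ys,xs=np.nonzero((hsv[...,1]<60)&(hsv[...,2]>120)); P=p2w(c,np.c_[xs,ys],.062)[:,:2]*1e3; a=P@u;b=P@v; k=(abs(a-480)<25)&(abs(b-400)<75)
  print([(i,round(a[k&(abs(b-i)<5)].min()),round(a[k&(abs(b-i)<5)].max())) for i in range(354,460,24) if (k&(abs(b-i)<5)).any()])
# silhouettes of stack in side: edges
c=bot.camera('side'); cv2.imwrite('pics/end_side.png',c['color'])
for nm in ('mug','shaker'):
  bot.camera('top'); 
  for m in bot.masks_of('top',nm)[:1]: print(nm,m['at'])
```

```text
99.72 tcp [0.3972 0.1409 0.1689] rot [[0.7, 0.714, 0.0], [0.714, -0.7, 0.0], [0.001, 0.0, -1.0]] F [-0.4 -0.7 -0.5] op 0.047 g 0.0 q [0.25 0.01 1.86 0.   1.27 1.03]
top 0.64 a -96.0 92.0 handle-85: [ 3.8 17. ] -60 [ 1.7 16.7] bowl55: [-7.4 37.3] 70 [-8.2 36.7]
top 0.92 343 [ 490.  -263.4   46.3   35.8   41.3] stack [61.3  0.5 91.3]
[(354, 478, 504), (378, 479, 489), (402, 479, 489), (426, 479, 490), (450, 478, 504)]
side 0.74 a -95.0 88.0 handle-85: [ 1.5 15.1] -60 [-3.5 12.4] bowl55: [-8.6 35.7] 70 [-9.3 35.5]
side 0.35 451 [ 326.5 -249.4  162.1   34.9  -49. ] stack [ -54.5 -115.7    1. ]
[(354, 474, 502), (378, 475, 490), (402, 475, 491), (426, 475, 490), (450, 475, 505)]
mug [251.0, 391.0]
shaker [214.3, 349.0]
```

```bash
python3 -c "
from plant import bot
print(bot.hand_in())"
```

```text
the job is handed in; nothing more can be done
None
```

I handed the job in; no verdict came back. The spoon lies bowl-up on the strip about 3 mm off centre and 4° askew. The three trays present are stacked on the plinth at about −21, +22 and −16 to −19 mm. The drawer was pulled to its stop and then shut. I never touched the mug, but the shaker's final reading was about 3 px (7 mm) off and I had no turn left to check it.

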